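# Sweep the cut-offs into the scrap pan

## Task

Clear the cutting scrap from the welding table: with your fingertips, sweep the three bare-steel cut-offs along the table into the blue scrap pan, until each lies well inside on the pan's flat floor, clear of its sloping lip. Push them along steadily, without picking up, gripping or flicking any of them, and leave the primed bracket, the magnet, the spanner, the tape measure and the gel tin where they are.

Things in the scene. Friction and masses are not known exactly. Their poses are not given: they have to be found in the camera images.
- cut_square: cut-off of bare square tube, 30 x 30 mm in section and 45 mm long, loose, 0.08 to 0.16 kg; origin at its middle (15 mm above the table as it lies), x along its length, z up
- cut_flat: cut-off of bare rectangular tube lying flat, 50 mm wide, 25 mm high, 40 mm long, loose, 0.08 to 0.17 kg; origin at its middle (12.5 mm above the table), x along its length, y across its width, z up
- cut_bar: cut-off of bare solid square bar, 25 x 25 mm in section and 50 mm long, loose, 0.17 to 0.34 kg; origin at its middle (12.5 mm above the table), x along its length, z up
- pan: blue steel scrap pan (dustpan) on the table, held by magnets, does not move. Inside 200 mm wide (its x), 150 mm deep (its y); floor 2.5 mm, walls 3 mm thick. Origin on the table under the floor's middle; y points from the mouth into the pan. Side walls rise from 20 mm at the mouth to 50 mm at the rear wall. At the mouth a bright lip 20 mm long slopes from the table up to the floor
- pan_mouth (a point): middle of the pan's mouth, where the top of the sloping lip meets the floor: 75 mm in front of the pan's origin (along its -y), 2.5 mm above the table; axes as the pan's
- bracket: small bracket in red-brown primer standing on the table between the cut-offs and the pan, loose, must stay: base 50 x 50 mm, 50 mm high; origin at the middle of its underside
- magnet: red square welding magnet lying flat, 62 x 62 x 15 mm, its corners (44 mm from its middle) along its x and y, loose, must stay; origin at the middle of its underside
- spanner: steel spanner lying on the far side, 180 mm long along its x and under 15 mm high, loose, must stay; origin near its middle, on the table
- tape: yellow tape measure near the robot, 70 x 64 x 36 mm, loose, must stay; origin at the middle of its underside
- dip: closed tin of nozzle-dip gel standing at the back right, 70 mm across and 60 mm high, loose, must stay; origin at the middle of its underside

How it is judged:
By the outcome, as a careful person would: the job done as asked, in the order asked, and still so for the second after the job is handed in, with the robot touching nothing.
It also fails if it takes over 72 s, if anything falls off the work surface, if the arm or the gripper's body presses on something with over 40 N, if the wrist force passes 120 N, or if a joint passes its speed limit or range.

## Robot

A 6-joint arm with a two-finger parallel gripper is mounted at the origin on the work surface. World frame = base frame: x ahead of the robot, y to its left, z up, the work surface at z = 0. Lengths are in m, angles in rad, forces in N, time in s.
With the tool pointing down it reaches from about 0.35 to 0.925 m from the base axis. Payload 6.4 kg.
Tool frame: the origin (TCP) lies on the centre line of the jaws, within the pads' length; the fingertips stand 25 mm ahead of it and the grasp point (between the pads) lies 6 mm ahead of it; z points along the fingers, y is the direction in which the jaws open and shut (so a half turn about z gives the same grasp; the last joint's range is limited). The gripper opens to 94 mm and grips with 3 to 60 N. Pads are 16 mm wide; open, the fingers measure 119 mm over their backs; the gripper's body (75 mm by 177 mm) begins 78 mm behind the grasp point.
Start: joints at [-1.437, 0.245, 1.558, -0, 1.339, -0.174], TCP at [0.197, -0.619, 0.23] pointing down, gripper open.
Joint ranges: [-3.13, 3.13], [-1.02, 2.26], [0.13, 2.54], [-0.95, 4.09], [0.21, 2.88], [-2.74, 2.74]. Speed limits (rad/s): [2.57, 2.57, 3.14, 3.14, 3.14, 3.14].

## Interface

Orientations are given as a unit quaternion [x, y, z, w].
In Python, from plant import ctrl gives the robot as it stands.
- The arm moves only by the tool send_rows, never from a script. Its argument "steps" is a list of rows, each a list of 7 numbers: the shift along the tool's x, y, z in mm, then the turn, a rotation vector about the tool's x, y, z in rad, then the finger opening in mm, from 0 to 94. A call has 1 to 10 rows; each row shifts and turns the pose as measured when the row begins, along the tool's axes as they then stand; what a row does not reach is not made up. A row lasts 1/12 s, in which the tool goes at most 41.7 mm and 7.16 degrees, less where a joint would pass 70% of its speed; a pose out of reach is approached as far as the arm can. A call is refused whole if a number of a shift passes 41.7 or a number of a turn 0.125, either way. A call with a gripper value outside its range is refused whole. The fingers move at their own pace and stop on an object; "squeeze" is the grip in N (left out, the last holds). Time passes only in rows, so rows that do not move let the fingers close. It gives the time, the measured TCP pose, the force and the opening at its end, in the units of the state.
- ctrl.read_state(): the state, without advancing time (a new reading comes with each control period).
- ctrl.capture(name): name is "side" or "top" or "wrist"; returns the picture (400x640x3 uint8, red, green, blue); there is no depth.
- ctrl.camera_info(name): a dict with "vertical_fov" (degrees; the focal length in pixels is half the picture's height over the tangent of half this angle, whatever the lens; pixels are square), "cx", "cy" (the principal point, pixels), "k1" (the pictures are not rectified: a ray, as slopes to the right and down, at radius r is drawn at 1 + k1 r^2 times it, then the intrinsics apply), "world_from_camera" (4x4, takes a point from camera to world coordinates). Camera axes: x right, y up, looking along -z (the intrinsics and any distortion apply to the point x, -y, -z); pixel columns grow to the right and rows downward; lengths in m; the calibration is good to about 2 mm. A picture is of the moment at which its call begins: read the wrist's pose just before it. camera_info takes no time and is no camera call; for the wrist camera it gives the pose at the moment of the call.
- ctrl.sign_off(): hands the job in, once; it reports no verdict.
Trained networks look in the newest picture that a camera, given by its name, has taken for a name from the list of things; names that differ only in an ending like _2 or _b are one class to them, and where a whole thing is asked for, a point or a joint stands for the part that bears it (a point fixed in the world has none). Each returns a list of dicts, best first, with "score" (0 to 1); they miss things now and then, are a little off and sometimes report something else, mostly with a low value. They report only what shows in the picture. A call takes as long as a camera call.
- ctrl.cut_out(camera, query): "pixels" (400x640 bool, what is visible of it) and "extent" ([left, top, width, height] in pixels, round what is visible of it).
The state is a dict: "time": time; "q": joint angles; "joint_velocities": joint speeds; "joint_torque": joint torques, N m; "ee_pos": TCP position; "eef_rot": TCP orientation; "force": force on the tool from outside, world axes, zero at the start; "wrist_torque": the same for the moment, N m; "opening": opening from 0.0 (shut) to 1.0 (fully open).
Only numpy, scipy, OpenCV 4.12 (cv2) and the standard library are available. Lean on these libraries where they do the work, as an engineer would, in place of code of your own. Each camera call takes 0.05 s, during which the arm holds its last target.

## Working session

There is one attempt and no reset: what is moved stays moved. The work goes in short steps, Python scripts to look and compute and a tool call to move; the robot and the scene stay as the last step left them, time stands still between calls to the robot, and variables do not carry over. Pictures are saved under pics/ and viewed, and the job is handed in when it is done.

Besides the shell and the picture viewer there is one more tool, called as a command line: name --pt "numbers of a row" for each row, then --argument value for the rest. send_rows: Moves the arm, as the interface text tells. Its arguments: {"type":"object","properties":{"steps":{"type":"array","items":{"type":"array","items":{"type":"number"}}},"squeeze":{"type":"number"}},"required":["steps"]}

```bash
mkdir -p pics; ls
cat > h.py <<'E'
import numpy as np, cv2
from plant import ctrl
def info(n):
    i=ctrl.camera_info(n); f=200/np.tan(np.radians(i["vertical_fov"])/2)
    return f,i["cx"],i["cy"],i["k1"],np.array(i["world_from_camera"])
def pix2w(n,uv,z,I=None):
    f,cx,cy,k1,T=I or info(n)
    uv=np.atleast_2d(uv).astype(float)
    d=np.stack([(uv[:,0]-cx)/f,(uv[:,1]-cy)/f],1); s=d.copy()
    for _ in range(20): s=d/(1+k1*(s**2).sum(1,keepdims=True))
    r=np.c_[s[:,0],-s[:,1],-np.ones(len(s))]@T[:3,:3].T
    t=(z-T[2,3])/r[:,2]
    return T[:3,3]+r*t[:,None]
def w2pix(n,P,I=None):
    f,cx,cy,k1,T=I or info(n)
    c=(np.atleast_2d(P)-T[:3,3])@T[:3,:3]
    s=np.stack([c[:,0]/-c[:,2],-c[:,1]/-c[:,2]],1)
    s=s*(1+k1*(s**2).sum(1,keepdims=True))
    return s*f+[cx,cy]
def save(n,name):
    im=ctrl.capture(n); cv2.imwrite(f"pics/{name}.png",im[:,:,::-1]); return im
E
python3 - <<'E'
from h import *
for n in("top","side"):
    save(n,n+"0"); print(n,info(n))
s=ctrl.read_state(); print(s)
E
```

```text
pics
top (np.float64(493.4249482144089), 326.8030629901526, 208.17218791781067, -0.10109960098849805, array([[ 0.02103392,  0.99232798, -0.12183088,  0.43476881],
       [-0.99954854,  0.02348732,  0.01873665,  0.00588548],
       [ 0.02145439,  0.12138177,  0.99237401,  1.06710527],
       [ 0.        ,  0.        ,  0.        ,  1.        ]]))
side (np.float64(387.49451118640525), 318.91019329840327, 202.12918907631393, 0.01753889537880229, array([[-0.80615272,  0.35128929, -0.47614455,  0.10543612],
       [-0.59170471, -0.47612004,  0.65053458,  0.61029572],
       [ 0.00182387,  0.80616719,  0.59168499,  0.61436365],
       [ 0.        ,  0.        ,  0.        ,  1.        ]]))
{'time': 0.1, 'q': array([-1.43713473e+00,  2.45750819e-01,  1.55887482e+00,  5.47381417e-06,
        1.33868191e+00, -1.74116933e-01]), 'joint_velocities': array([ 0.00182024, -0.00093581, -0.00231049,  0.00044199, -0.00085735,
       -0.00057709]), 'joint_torque': array([-4.34572321e-04, -4.16913664e+01, -3.15526557e+01,  6.86395727e-02,
        3.09641019e-02, -5.55580141e-05]), 'ee_pos': array([ 0.19684272, -0.6189643 ,  0.22946059]), 'eef_rot': array([ 9.88182130e-01,  1.53281904e-01,  2.00054261e-05, -8.57219309e-04]), 'force': array([-0.37142226, -0.07225597,  0.27826295]), 'wrist_torque': array([ 0.05436095, -0.03185383, -0.01010893]), 'opening': 1.0000416024570822}
```

View pics/top0.png

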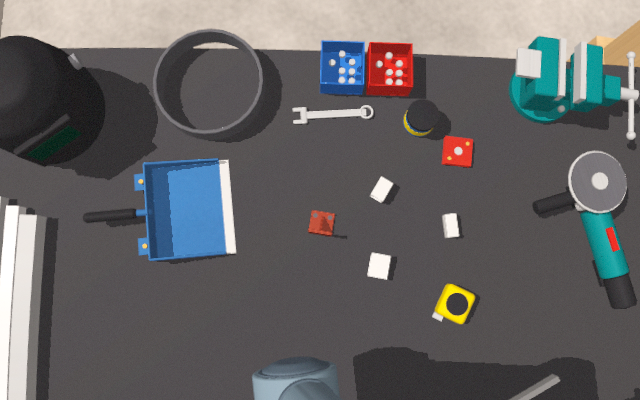

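View pics/side0.png

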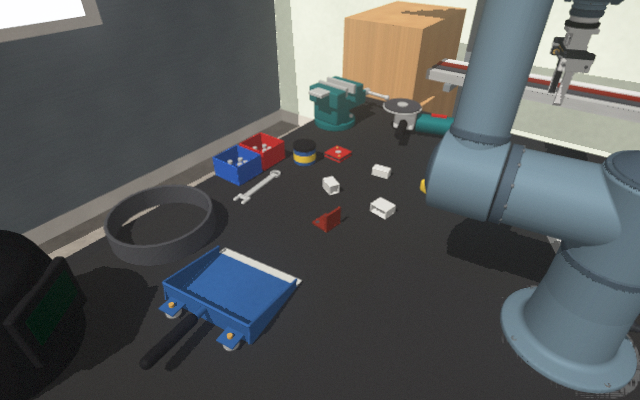

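Run:
```python
from h import *
H=dict(cut_square=.03,cut_flat=.025,cut_bar=.025,pan=0.0025,bracket=.05,magnet=.015,spanner=.01,tape=.036,dip=.06)
for k,z in H.items():
    r=ctrl.cut_out("top",k)
    for d in r[:2]:
        m=d["pixels"].astype(np.uint8)
        c,_=cv2.findContours(m,0,2); c=max(c,key=cv2.contourArea)
        w=pix2w("top",c[:,0,:],z)[:,:2]
        (cx,cy),(a,b),th=cv2.minAreaRect((w*1000).astype(np.float32))
        print(k,round(d["score"],2),d["extent"],"ctr",round(cx),round(cy),"size",round(a),round(b),"ang",round(th,1))
```

```text
cut_square 0.69 [372.6, 177.0, 18.9, 23.4] ctr 604 -128 size 30 51 ang 59.4
cut_flat 0.68 [367.8, 251.7, 22.1, 28.4] ctr 444 -125 size 43 49 ang 79.8
cut_bar 0.86 [443.3, 213.2, 13.5, 25.9] ctr 532 -279 size 50 30 ang 7.7
cut_bar 0.43 [291.8, 104.6, 80.9, 21.8] ctr 770 -21 size 41 176 ang 2.6
pan 0.65 [80.7, 160.5, 154.7, 102.6] ctr 553 357 size 219 333 ang 6.5
bracket 0.72 [307.1, 211.3, 24.1, 25.8] ctr 528 -1 size 49 48 ang 81.7
magnet 0.69 [440.2, 135.6, 29.3, 33.5] ctr 698 -299 size 67 67 ang 85.0
spanner 0.43 [370.2, 179.8, 20.3, 22.8] ctr 609 -131 size 33 53 ang 58.0
spanner 0.42 [431.6, 283.6, 43.6, 41.3] ctr 360 -289 size 70 85 ang 64.6
tape 0.78 [430.2, 283.1, 45.4, 39.3] ctr 363 -281 size 70 81 ang 66.7
tape 0.39 [306.1, 211.0, 27.6, 26.5] ctr 529 -2 size 49 49 ang 80.9
dip 0.72 [402.0, 100.6, 37.2, 36.2] ctr 758 -208 size 68 84 ang 46.2
```

The top view shows the cut-offs at px (382,189), (379,266) and (451,226). The bracket is at (321,223), between them and the pan, and the pan's mouth strip runs roughly (222,160)–(234,253). Next I'll fit precise poses from the silhouettes.

```bash
cat >> h.py <<'E'
from scipy.optimize import minimize
DIM=dict(cut_square=(.045,.03,.03),cut_flat=(.04,.05,.025),cut_bar=(.05,.025,.025),bracket=(.05,.05,.05))
def boxmask(n,p,dim,I,z0=0,S=4):
    x,y,a=p; l,w,h=dim
    c=np.array([[sx*l/2,sy*w/2,z] for sx in(1,-1) for sy in(1,-1) for z in(z0,z0+h)])
    R=np.array([[np.cos(a),-np.sin(a),0],[np.sin(a),np.cos(a),0],[0,0,1]])
    return w2pix(n,c@R.T+[x,y,0],I)
def fit(n,k,m,z0=0):
    I=info(n); ys,xs=np.nonzero(m); S=8
    x0,y0,x1,y1=xs.min()-8,ys.min()-8,xs.max()+9,ys.max()+9
    M=cv2.resize(m[y0:y1,x0:x1].astype(np.float32),None,fx=S,fy=S,interpolation=cv2.INTER_LINEAR)>.5
    def cost(p):
        q=(boxmask(n,[p[0]/1e3,p[1]/1e3,p[2]/50],DIM[k],I,z0)-[x0,y0]+.5)*S
        h=cv2.convexHull(q.astype(np.float32)); im=np.zeros(M.shape,np.uint8)
        cv2.fillConvexPoly(im,np.round(h).astype(np.int32),1); im=im>0
        return 1-(im&M).sum()/(im|M).sum()
    c=pix2w(n,[[xs.mean(),ys.mean()]],z0+DIM[k][2]/2)[0]*1e3; best=None
    for a in np.arange(0,np.pi,np.pi/8):
        r=minimize(cost,[c[0],c[1],a*50],method="Nelder-Mead",options=dict(initial_simplex=[[c[0],c[1],a*50],[c[0]+5,c[1],a*50],[c[0],c[1]+5,a*50],[c[0],c[1],a*50+10]]))
        if best is None or r.fun<best.fun: best=r
    return best.x[0],best.x[1],np.degrees(best.x[2]/50)%180,1-best.fun
E
python3 - <<'E'
from h import *
for k in DIM:
    r=ctrl.cut_out("top",k)
    if r: print(k,r[0]["score"],np.round(fit("top",k,r[0]["pixels"]),2))
im=cv2.imread("pics/top0.png")
a=cv2.resize(im[140:280,120:480],None,fx=2.2,fy=2.2,interpolation=cv2.INTER_CUBIC); cv2.imwrite("pics/z0.png",a); print(a.shape)
E
```

```text
cut_square 0.69 [ 607.14 -129.59  149.52    0.95]
cut_flat 0.68 [ 444.37 -126.3    81.08    0.93]
cut_bar 0.86 [ 532.75 -282.07    7.69    0.92]
bracket 0.72 [530.91  -1.66 170.7    0.86]
(308, 792, 3)
```

View pics/z0.png

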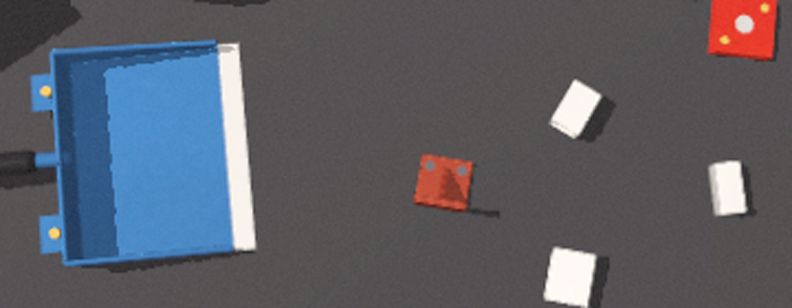

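Run:
```python
from h import *
I=info("top")
o=pix2w("top",[[229.1,160],[236.4,252.7]],0,I); t=pix2w("top",[[219.1,161.2],[225.9,253.2]],.0025,I)
print(o,t,np.linalg.norm(t[0]-t[1]))
d=t[0]-t[1]; a=np.degrees(np.arctan2(d[1],d[0])); 
# x axis of pan dir: y into pan (+y world)-> x = +x world-ish
print("pan yaw",a,"mouth mid",t.mean(0))
c=t.mean(0)
R=np.array([[np.cos(np.radians(a)),-np.sin(np.radians(a))],[np.sin(np.radians(a)),np.cos(np.radians(a))]])
P=[]
for x,y,z in [(-.1,0,0.0025),(.1,0,.0025),(.1,.15,.0025),(-.1,.15,.0025),(.1,.15,.05),(-.1,.15,.05),(.1,-.02,0),(-.1,-.02,0)]:
    P.append([*(c[:2]+R@[x,y]),z])
q=w2pix("top",P,I); im=cv2.imread("pics/top0.png"); im=cv2.resize(im,None,fx=3,fy=3)
for p in q: cv2.circle(im,tuple(int(v*3+1) for v in p),3,(0,255,255),-1)
cv2.imwrite("pics/pan.png",im[430:820,200:800]); print(np.round(np.array(P),3))
```

```text
[[0.66776283 0.20362789 0.        ]
 [0.46446045 0.17861192 0.        ]] [[0.66404307 0.22514874 0.0025    ]
 [0.46274407 0.20083005 0.0025    ]] 0.20276263754798254
pan yaw 6.88845225331377 mouth mid [0.56339357 0.21298939 0.0025    ]
[[0.464 0.201 0.002]
 [0.663 0.225 0.002]
 [0.645 0.374 0.002]
 [0.446 0.35  0.002]
 [0.645 0.374 0.05 ]
 [0.446 0.35  0.05 ]
 [0.665 0.205 0.   ]
 [0.467 0.181 0.   ]]
```

View pics/pan.png

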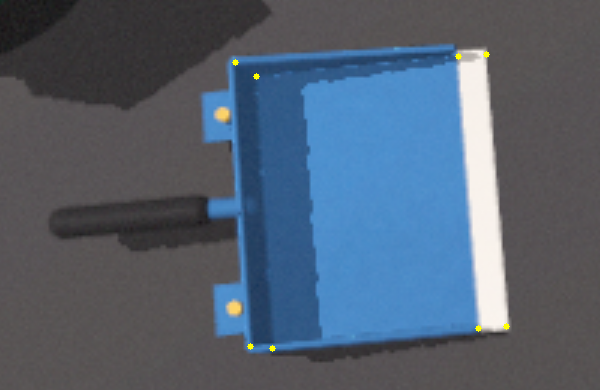

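```bash
cat >> h.py <<'E'
from scipy.spatial.transform import Rotation as Ro
def st():
    s=ctrl.read_state(); R=Ro.from_quat(s["eef_rot"]); x=R.as_matrix()[:,0]
    print("t %.2f pos %s psi %.1f F %s open %.3f"%(s["time"],np.round(s["ee_pos"]*1e3,1),np.degrees(np.arctan2(x[1],x[0])),np.round(s["force"],1),s["opening"]))
    return s
def Rdown(psi):
    a=np.radians(psi); return Ro.from_matrix(np.array([[np.cos(a),np.sin(a),0],[np.sin(a),-np.cos(a),0],[0,0,-1]]))
def plan(wps,op,n=10,maxs=40,maxt=.12):
    """wps: (x,y,z,psi,step mm); prints rows"""
    s=st(); p=s["ee_pos"]*1e3; R=Ro.from_quat(s["eef_rot"]); rows=[]
    for x,y,z,psi,step in wps:
        g=np.array([x,y,z]); Rg=Rdown(psi)
        d=np.linalg.norm(g-p); ang=np.linalg.norm((R.inv()*Rg).as_rotvec())
        k=max(1,int(np.ceil(max(d/min(step,maxs),ang/maxt))))
        p0,R0=p,R; rv=(R0.inv()*Rg).as_rotvec()
        for i in range(k):
            q=p0+(g-p0)*(i+1)/k; Rq=R0*Ro.from_rotvec(rv*(i+1)/k)
            rows.append([*R.inv().apply(q-p),*(R.inv()*Rq).as_rotvec(),op]); p,R=q,Rq
    for i,r in enumerate(rows):
        print("[%s, %s, %d],"%(", ".join("%.1f"%(v+0) for v in r[:3]),", ".join("%.3f"%(v+0) for v in r[3:6]),op), "" if (i+1)%n else "\n")
E
python3 - <<'E'
from h import *
plan([(434,-190,200,81,40)],14)
E
```

```text
t 0.75 pos [ 196.9 -619.5  230.5] psi 17.6 F [ 0.4 -0.1  0.6] open 1.001
[27.4, -26.0, 2.3, 0.000, 0.000, -0.085, 14], 
[29.5, -23.5, 2.3, 0.000, 0.000, -0.085, 14], 
[31.4, -20.9, 2.3, 0.000, 0.000, -0.085, 14], 
[33.1, -18.2, 2.3, 0.000, 0.000, -0.085, 14], 
[34.5, -15.3, 2.3, 0.000, 0.000, -0.085, 14], 
[35.7, -12.3, 2.3, 0.000, 0.000, -0.085, 14], 
[36.6, -9.3, 2.3, 0.000, 0.000, -0.085, 14], 
[37.2, -6.1, 2.3, 0.000, 0.000, -0.085, 14], 
[37.6, -2.9, 2.3, 0.000, 0.000, -0.085, 14], 
[37.7, 0.3, 2.3, 0.000, 0.000, -0.085, 14], 

[37.6, 3.5, 2.3, 0.000, 0.000, -0.085, 14], 
[37.1, 6.6, 2.3, 0.000, 0.000, -0.085, 14], 
[36.4, 9.8, 2.3, 0.000, 0.000, -0.085, 14],
```

send_rows --pt "27 -26 2 0 0 -0.085 14" --pt "29 -23 2 0 0 -0.085 14" --pt "31 -21 2 0 0 -0.085 14" --pt "33 -18 2 0 0 -0.085 14" --pt "34 -15 2 0 0 -0.085 14" --pt "36 -12 2 0 0 -0.085 14" --pt "37 -9 2 0 0 -0.085 14" --pt "37 -6 2 0 0 -0.085 14" --pt "37 -3 2 0 0 -0.085 14" --pt "37 0 2 0 0 -0.085 14"

```text
time: 1.58
ee_pos: [0.3765, -0.2823, 0.2093]
eef_rot: [0.829, 0.559, -0.001, 0.003]
force: [0.4, 0.2, 0.5]
opening: 0.329
```

Run:
```python
from h import *
plan([(434,-190,150,81,40),(434,-190,33,81,30)],14)
```

```text
t 1.58 pos [ 376.5 -282.3  209.3] psi 67.9 F [0.4 0.2 0.5] open 0.329
[26.9, 4.6, 14.7, 0.001, 0.001, -0.057, 14], 
[26.5, 6.1, 14.8, 0.001, 0.001, -0.057, 14], 
[26.1, 7.6, 14.8, 0.001, 0.001, -0.057, 14], 
[25.6, 9.1, 14.8, 0.001, 0.001, -0.057, 14], 
[-0.0, -0.0, 29.2, 0.000, -0.000, 0.000, 14], 
[-0.0, -0.0, 29.2, 0.000, -0.000, 0.000, 14], 
[-0.0, -0.0, 29.2, 0.000, -0.000, 0.000, 14], 
[-0.0, -0.0, 29.2, 0.000, -0.000, 0.000, 14],
```

send_rows --pt "27 5 15 0 0 -0.057 14" --pt "27 6 15 0 0 -0.057 14" --pt "26 8 15 0 0 -0.057 14" --pt "26 9 15 0 0 -0.057 14" --pt "0 0 30 0 0 0 14" --pt "0 0 30 0 0 0 14" --pt "0 0 30 0 0 0 14" --pt "0 0 15 0 0 0 14" --pt "0 0 5 0 0 0 14"

```text
time: 2.33
ee_pos: [0.4439, -0.1801, 0.0382]
eef_rot: [0.751, 0.66, 0.001, 0.011]
force: [-1.1, 0.7, -0.2]
opening: 0.152
```

Run:
```python
from h import *
st(); save("wrist","w1"); save("top","t1")
im=cv2.imread("pics/t1.png"); cv2.imwrite("pics/t1z.png",cv2.resize(im[140:330,120:480],None,fx=2.2,fy=2.2))
```

```text
t 2.33 pos [ 443.9 -180.1   38.2] psi 82.6 F [-1.1  0.7 -0.2] open 0.152
```

View pics/w1.png

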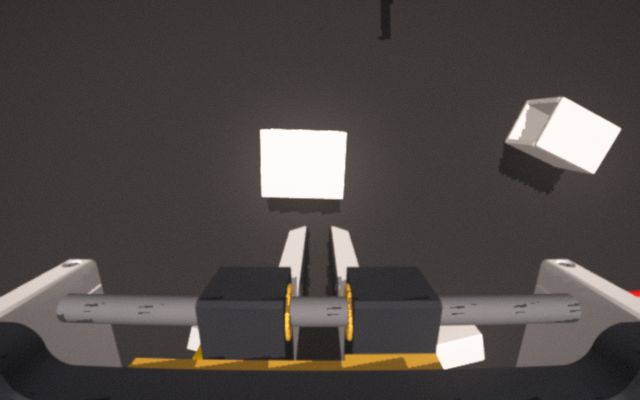

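View pics/t1z.png

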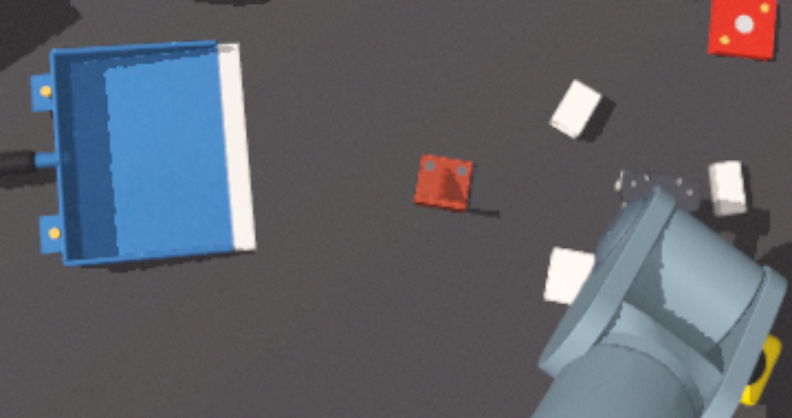

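The wrist view shows the flat cut-off ahead at (303,163), with the fingertips at (318,230). That puts me about 8 mm to its right. I'll shift over and push along the planned curve.

Run:
```python
from h import *
plan([(438,-170,33,82,8),(440,-152,33,82,5),(447,-60,33,88,8),(450,-10,33,86,8),(458,30,33,74,8),(488,120,33,72,8),(503,185,33,80,8),(505,268,33,95,8)],14)
```

```text
t 2.43 pos [ 444.3 -180.5   39.5] psi 82.6 F [ 0.6 -0.9 -0. ] open 0.148
[4.8, -3.8, 3.1, 0.009, 0.007, 0.005, 14], 
[4.8, -3.8, 3.2, 0.009, 0.007, 0.005, 14], 
[4.5, -0.1, -0.0, 0.000, 0.000, 0.000, 14], 
[4.5, -0.1, -0.0, 0.000, 0.000, 0.000, 14], 
[4.5, -0.1, -0.0, 0.000, 0.000, 0.000, 14], 
[4.5, -0.1, -0.0, 0.000, 0.000, 0.000, 14], 
[7.7, -0.5, 0.0, 0.000, -0.000, -0.009, 14], 
[7.7, -0.4, 0.0, 0.000, -0.000, -0.009, 14], 
[7.7, -0.4, 0.0, 0.000, -0.000, -0.009, 14], 
[7.7, -0.3, 0.0, 0.000, -0.000, -0.009, 14], 

[7.7, -0.2, 0.0, 0.000, -0.000, -0.009, 14], 
[7.7, -0.2, 0.0, 0.000, -0.000, -0.009, 14], 
[7.7, -0.1, 0.0, 0.000, -0.000, -0.009, 14], 
[7.7, -0.0, 0.0, 0.000, -0.000, -0.009, 14], 
[7.7, 0.0, 0.0, 0.000, -0.000, -0.009, 14], 
[7.7, 0.1, 0.0, 0.000, -0.000, -0.009, 14], 
[7.7, 0.2, 0.0, 0.000, -0.000, -0.009, 14], 
[7.7, 0.2, 0.0, 0.000, -0.000, -0.009, 14], 
[7.2, 0.2, -0.0, -0.000, 0.000, 0.005, 14], 
[7.2, 0.1, -0.0, -0.000, 0.000, 0.005, 14], 

[7.2, 0.1, -0.0, -0.000, 0.000, 0.005, 14], 
[7.2, 0.1, -0.0, -0.000, 0.000, 0.005, 14], 
[7.2, 0.0, -0.0, -0.000, 0.00
[... 1116 characters left out ...]
0, -0.016, 14], 
[7.4, -0.1, -0.0, 0.000, 0.000, -0.016, 14], 
[7.4, 0.0, -0.0, 0.000, 0.000, -0.016, 14], 

[7.4, 0.2, -0.0, 0.000, 0.000, -0.016, 14], 
[7.4, 0.3, -0.0, 0.000, 0.000, -0.016, 14], 
[7.5, -1.1, -0.0, 0.000, 0.000, -0.024, 14], 
[7.5, -1.0, -0.0, 0.000, 0.000, -0.024, 14], 
[7.5, -0.8, -0.0, 0.000, 0.000, -0.024, 14], 
[7.5, -0.6, -0.0, 0.000, 0.000, -0.024, 14], 
[7.5, -0.4, -0.0, 0.000, 0.000, -0.024, 14], 
[7.5, -0.2, -0.0, 0.000, 0.000, -0.024, 14], 
[7.5, -0.1, -0.0, 0.000, 0.000, -0.024, 14], 
[7.5, 0.1, -0.0, 0.000, 0.000, -0.024, 14], 

[7.5, 0.3, -0.0, 0.000, 0.000, -0.024, 14], 
[7.5, 0.5, -0.0, 0.000, 0.000, -0.024, 14], 
[7.5, 0.7, -0.0, 0.000, 0.000, -0.024, 14],
```

send_rows --pt "5 -4 3 0.009 0.007 0.005 14" --pt "5 -4 3 0.009 0.007 0.005 14" --pt "4.5 0 0 0 0 0 14" --pt "4.5 0 0 0 0 0 14" --pt "4 0 0 0 0 0 14" --pt "4 0 0 0 0 0 14" --pt "6 0 0 0 0 -0.005 14" --pt "7 0 0 0 0 -0.009 14" --pt "7.5 0 0 0 0 -0.009 14" --pt "7.5 0 0 0 0 -0.009 14"

```text
time: 3.27
ee_pos: [0.4483, -0.1242, 0.0398]
eef_rot: [0.744, 0.668, 0.002, 0.006]
force: [-1.1, -1.5, 0.2]
opening: 0.147
```

Run:
```python
from h import *
st(); save("wrist","w2")
```

```text
t 3.27 pos [ 448.3 -124.2   39.8] psi 83.8 F [-1.1 -1.5  0.2] open 0.147
```

View pics/w2.png

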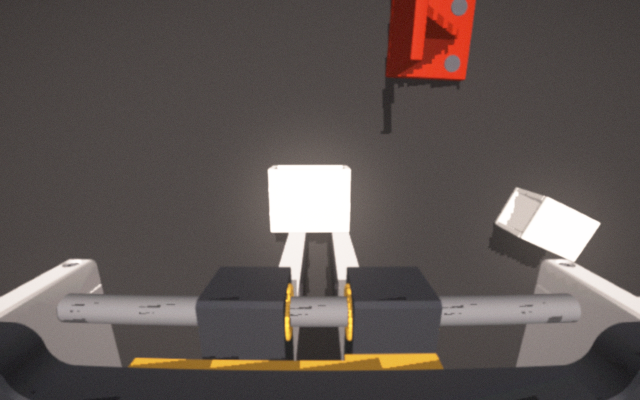

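```bash
sed -i 's/def plan(wps,op,n=10,maxs=40,maxt=.12):/def plan(wps,op,n=10,maxs=40,maxt=.12,bias=(0,-.5,.6),lim=10):/; s/rows.append(\[\*R.inv().apply(q-p)/rows.append([*(R.inv().apply(q-p)+bias)/; s/for i,r in enumerate(rows):/print(len(rows))\n    for i,r in enumerate(rows[:lim]):/' h.py
python3 - <<'E'
from h import *
plan([(447,-70,33,89,8),(450,-10,33,86,8),(458,30,33,74,8)],14)
E
```

```text
t 3.32 pos [ 448.1 -123.    39.6] psi 83.9 F [-0.2  0.4 -1.5] open 0.148
21
[7.5, -1.5, 1.5, 0.001, 0.001, -0.013, 14], 
[7.5, -1.4, 1.5, 0.001, 0.001, -0.013, 14], 
[7.5, -1.3, 1.5, 0.001, 0.001, -0.013, 14], 
[7.5, -1.2, 1.5, 0.001, 0.001, -0.013, 14], 
[7.5, -1.1, 1.5, 0.001, 0.001, -0.013, 14], 
[7.6, -1.0, 1.5, 0.001, 0.001, -0.013, 14], 
[7.6, -0.9, 1.5, 0.001, 0.001, -0.013, 14], 
[7.5, -0.3, 0.6, -0.000, 0.000, 0.007, 14], 
[7.5, -0.3, 0.6, -0.000, 0.000, 0.007, 14], 
[7.5, -0.4, 0.6, -0.000, 0.000, 0.007, 14],
```

send_rows --pt "7.5 -1.5 2 0.001 0.001 -0.013 14" --pt "7.5 -1.4 2 0.001 0.001 -0.013 14" --pt "7.5 -1.3 1.5 0.001 0.001 -0.013 14" --pt "7.5 -1.2 1.5 0.001 0.001 -0.013 14" --pt "7.5 -1.1 1.5 0.001 0.001 -0.013 14" --pt "7.5 -1 1.5 0.001 0.001 -0.013 14" --pt "7.5 -1 1.5 0 0 -0.013 14"

```text
time: 3.9
ee_pos: [0.4445, -0.0663, 0.0281]
eef_rot: [0.709, 0.705, 0.002, 0.004]
force: [0.8, -3.2, 1.1]
opening: 0.151
```

Run:
```python
from h import *
save("wrist","w3")
plan([(450,-10,33,86,8),(458,30,33,74,8),(488,120,33,72,8),(503,185,33,80,8),(505,268,33,95,8)],14)
```

```text
t 3.95 pos [443.5 -64.9  27.5] psi 89.7 F [-1.   0.7 -0.8] open 0.147
45
[7.9, 0.4, -0.2, 0.001, 0.000, 0.009, 14], 
[7.9, 0.3, -0.2, 0.001, 0.000, 0.009, 14], 
[7.9, 0.2, -0.2, 0.001, 0.000, 0.009, 14], 
[7.9, 0.2, -0.2, 0.001, 0.000, 0.009, 14], 
[7.9, 0.1, -0.2, 0.001, 0.000, 0.009, 14], 
[7.9, 0.0, -0.2, 0.001, 0.000, 0.009, 14], 
[7.9, -0.1, -0.2, 0.001, 0.000, 0.009, 14], 
[6.7, 0.4, 0.6, -0.000, -0.000, 0.035, 14], 
[6.8, 0.1, 0.6, -0.000, -0.000, 0.035, 14], 
[6.8, -0.1, 0.6, -0.000, -0.000, 0.035, 14],
```

View pics/w3.png

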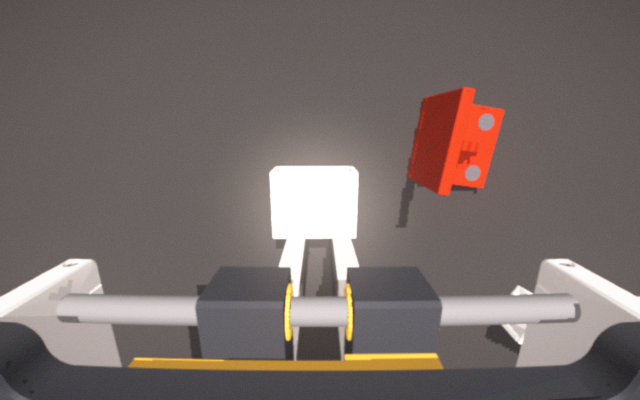

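```bash
sed -i 's/bias=(0,-.5,.6)/bias=(0,0,0)/' h.py
python3 - <<'E'
from h import *
plan([(450,-10,34,85,8),(458,30,34,74,8),(488,120,34,72,8),(503,185,33,80,8),(505,268,33,95,8)],14)
E
```

```text
t 3.95 pos [443.5 -64.9  27.5] psi 89.7 F [-1.   0.7 -0.8] open 0.147
45
[7.9, 0.9, -0.9, 0.001, 0.000, 0.012, 14], 
[7.9, 0.8, -0.9, 0.001, 0.000, 0.012, 14], 
[7.9, 0.7, -0.9, 0.001, 0.000, 0.012, 14], 
[7.9, 0.6, -0.9, 0.001, 0.000, 0.012, 14], 
[7.9, 0.5, -0.9, 0.001, 0.000, 0.012, 14], 
[7.9, 0.4, -0.9, 0.001, 0.000, 0.012, 14], 
[7.9, 0.3, -0.9, 0.001, 0.000, 0.012, 14], 
[6.8, 0.7, 0.0, -0.000, -0.000, 0.032, 14], 
[6.8, 0.5, 0.0, -0.000, -0.000, 0.032, 14], 
[6.8, 0.3, 0.0, -0.000, -0.000, 0.032, 14],
```

send_rows --pt "7.9 0.8 -2 0.001 0 0.012 14" --pt "7.9 0.8 -2 0.001 0 0.012 14" --pt "7.9 0.7 -1 0.001 0 0.012 14" --pt "7.9 0.6 -1 0.001 0 0.012 14" --pt "7.9 0.5 -0.5 0.001 0 0.012 14" --pt "7.9 0.4 0 0 0 0.012 14" --pt "7.9 0.3 0 0 0 0.012 14"

```text
time: 4.53
ee_pos: [0.4449, -0.0039, 0.0306]
eef_rot: [0.739, 0.674, -0.002, -0.005]
force: [0.2, -0.6, 0.0]
opening: 0.147
```

Run:
```python
from h import *
plan([(458,30,34,74,8),(488,120,34,72,8),(503,185,33,80,8),(505,268,33,95,8)],14)
```

```text
t 4.53 pos [444.9  -3.9  30.6] psi 84.8 F [ 0.2 -0.6  0. ] open 0.147
37
[7.0, 2.0, -0.7, -0.002, -0.001, 0.038, 14], 
[7.1, 1.7, -0.7, -0.002, -0.001, 0.038, 14], 
[7.1, 1.5, -0.7, -0.002, -0.001, 0.038, 14], 
[7.2, 1.2, -0.7, -0.002, -0.001, 0.038, 14], 
[7.2, 0.9, -0.7, -0.002, -0.001, 0.038, 14], 
[7.9, 0.3, 0.0, -0.000, -0.000, 0.003, 14], 
[7.9, 0.3, 0.0, -0.000, -0.000, 0.003, 14], 
[7.9, 0.3, 0.0, -0.000, -0.000, 0.003, 14], 
[7.9, 0.3, 0.0, -0.000, -0.000, 0.003, 14], 
[7.9, 0.2, 0.0, -0.000, -0.000, 0.003, 14],
```

send_rows --pt "7 1.5 -0.7 -0.002 -0.001 0.035 14" --pt "7 1.5 -0.7 -0.002 -0.001 0.035 14" --pt "7 1.3 -0.7 -0.002 -0.001 0.035 14" --pt "7 1.2 -0.7 -0.001 0 0.035 14" --pt "7.2 1 -0.7 0 0 0.035 14" --pt "7.9 0.7 0 0 0 0.02 14" --pt "7.9 0.5 0 0 0 0.01 14" --pt "7.9 0.5 0 0 0 0.003 14"

```text
time: 5.2
ee_pos: [0.458, 0.0588, 0.029]
eef_rot: [0.807, 0.59, -0.006, -0.008]
force: [-0.9, -1.4, -0.9]
opening: 0.146
```

Run:
```python
from h import *
save("wrist","w4")
plan([(488,120,34,70,8),(503,185,33,80,8),(505,268,33,95,8)],14)
```

```text
t 5.25 pos [458.3  59.8  29.1] psi 72.4 F [-0.2  0.7 -0.1] open 0.151
29
[7.4, 1.1, -0.6, -0.002, 0.000, 0.005, 14], 
[7.4, 1.1, -0.6, -0.002, 0.000, 0.005, 14], 
[7.4, 1.0, -0.6, -0.002, 0.000, 0.005, 14], 
[7.4, 1.0, -0.6, -0.002, 0.000, 0.005, 14], 
[7.4, 1.0, -0.6, -0.002, 0.000, 0.005, 14], 
[7.4, 0.9, -0.6, -0.002, 0.000, 0.005, 14], 
[7.4, 0.9, -0.6, -0.002, 0.000, 0.005, 14], 
[7.4, 0.9, -0.6, -0.002, 0.000, 0.005, 14], 
[7.4, 0.8, -0.5, -0.002, 0.000, 0.005, 14], 
[7.4, -0.9, 0.1, 0.000, 0.000, -0.019, 14],
```

View pics/w4.png

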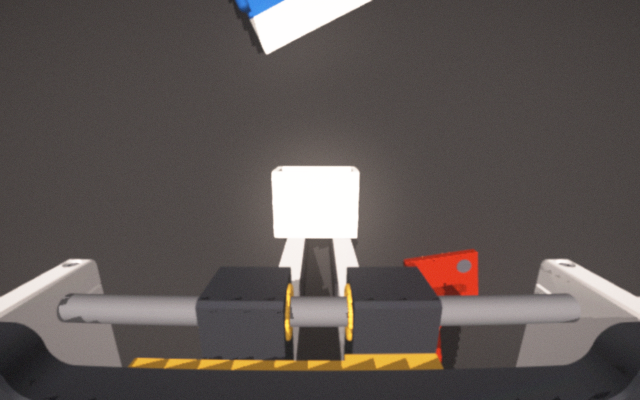

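send_rows --pt "7.4 1.2 -2 -0.002 0 0.02 14" --pt "7.4 1.2 -2 -0.002 0 0.02 14" --pt "7.4 1.2 -1.5 -0.002 0 0.02 14" --pt "7.4 1.2 -1 -0.002 0 0.02 14" --pt "7.4 1 -1 -0.002 0 0.02 14" --pt "7.4 1 -0.5 -0.002 0 0.01 14" --pt "7.4 1 -0.5 -0.002 0 0.005 14" --pt "7.4 1 -0.5 0 0 0 14"

```text
time: 5.92
ee_pos: [0.4838, 0.1148, 0.0345]
eef_rot: [0.84, 0.542, -0.007, -0.005]
force: [0.2, -1.4, 0.5]
opening: 0.15
```

Run:
```python
from h import *
save("wrist","w5")
plan([(497,160,35,66,8),(508,200,35,80,8),(508,268,35,95,8)],14)
```

```text
t 5.97 pos [484.7 115.6  34.9] psi 65.7 F [-0.6  0.6  0.9] open 0.148
21
[7.6, -1.2, -0.0, -0.003, 0.001, -0.001, 14], 
[7.6, -1.2, -0.0, -0.003, 0.001, -0.001, 14], 
[7.6, -1.2, -0.0, -0.003, 0.001, -0.001, 14], 
[7.6, -1.2, -0.0, -0.003, 0.001, -0.001, 14], 
[7.6, -1.1, -0.0, -0.003, 0.001, -0.001, 14], 
[7.6, -1.1, -0.0, -0.003, 0.001, -0.001, 14], 
[6.8, -1.0, 0.0, -0.000, -0.000, -0.041, 14], 
[6.9, -0.8, 0.0, -0.000, -0.000, -0.041, 14], 
[6.9, -0.5, 0.0, -0.000, -0.000, -0.041, 14], 
[6.9, -0.2, 0.0, -0.000, -0.000, -0.041, 14],
```

View pics/w5.png

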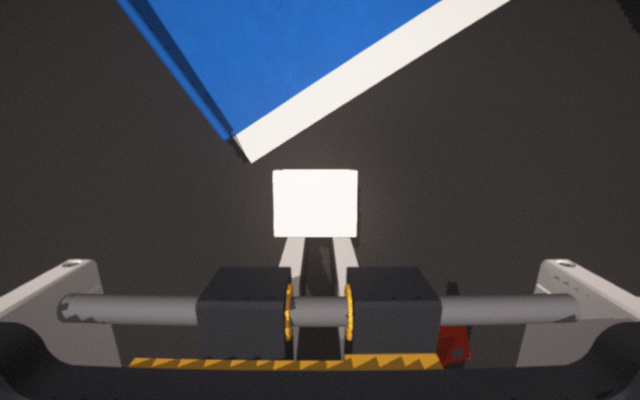

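send_rows --pt "7.6 0.5 0 -0.003 0 0.01 14" --pt "7.6 0.5 0 -0.003 0 0.005 14" --pt "7.6 0.3 0 -0.003 0 0 14" --pt "7.6 0 0 -0.003 0 0 14" --pt "7.6 0 0 -0.003 0 0 14" --pt "7.6 0 0 0 0 0 14" --pt "7.6 0 0 0 0 -0.01 14"

```text
time: 6.55
ee_pos: [0.5097, 0.166, 0.0344]
eef_rot: [0.841, 0.541, -0.004, 0.002]
force: [-0.0, -0.5, -0.0]
opening: 0.152
```

Run:
```python
from h import *
save("wrist","w6")
plan([(518,220,36,84,8),(513,270,36,97,8)],14,lim=20)
```

```text
t 6.60 pos [510.4 167.1  34.6] psi 65.6 F [0.2 0.2 0.5] open 0.145
14
[7.3, -2.1, -0.3, -0.000, 0.001, -0.046, 14], 
[7.4, -1.8, -0.2, -0.000, 0.001, -0.046, 14], 
[7.5, -1.5, -0.2, -0.000, 0.001, -0.046, 14], 
[7.6, -1.1, -0.2, -0.000, 0.001, -0.046, 14], 
[7.6, -0.8, -0.2, -0.000, 0.001, -0.046, 14], 
[7.6, -0.4, -0.2, -0.000, 0.001, -0.046, 14], 
[7.6, -0.1, -0.2, -0.000, 0.001, -0.046, 14], 
[7.0, -1.5, 0.0, 0.000, -0.000, -0.032, 14], 
[7.1, -1.2, 0.0, 0.000, -0.000, -0.032, 14], 
[7.1, -1.0, 0.0, 0.000, -0.000, -0.032, 14], 

[7.1, -0.8, 0.0, 0.000, -0.000, -0.032, 14], 
[7.2, -0.5, 0.0, 0.000, -0.000, -0.032, 14], 
[7.2, -0.3, 0.0, 0.000, -0.000, -0.032, 14], 
[7.2, -0.1, 0.0, 0.000, -0.000, -0.032, 14],
```

View pics/w6.png

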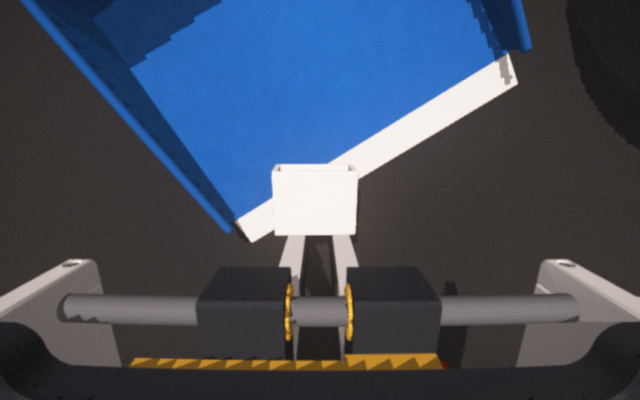

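send_rows --pt "7.5 -1 -0.3 0 0 -0.03 14" --pt "7.5 -1 -0.3 0 0 -0.04 14" --pt "7.5 -1 -0.3 0 0 -0.045 14" --pt "7.5 -1 -0.2 0 0 -0.045 14" --pt "7.5 -1 -0.2 0 0 -0.045 14" --pt "7.5 -0.7 0 0 0 -0.045 14" --pt "7.5 -0.5 0 0 0 -0.045 14" --pt "7 -0.5 0 0 0 -0.04 14" --pt "7 -0.5 0 0 0 -0.04 14"

```text
time: 7.35
ee_pos: [0.5219, 0.2392, 0.035]
eef_rot: [0.715, 0.699, -0.002, 0.001]
force: [0.3, -1.9, 0.1]
opening: 0.149
```

Run:
```python
from h import *
save("wrist","w7")
plan([(513,275,36,97,8)],14,lim=20)
```

```text
t 7.40 pos [521.9 240.3  35.1] psi 88.9 F [-1.5  1.3  0.2] open 0.149
5
[6.9, -1.9, -0.2, -0.000, 0.001, -0.028, 14], 
[7.0, -1.7, -0.2, -0.000, 0.001, -0.028, 14], 
[7.0, -1.5, -0.2, -0.000, 0.001, -0.028, 14], 
[7.0, -1.3, -0.2, -0.000, 0.001, -0.028, 14], 
[7.1, -1.1, -0.2, -0.000, 0.001, -0.028, 14],
```

View pics/w7.png

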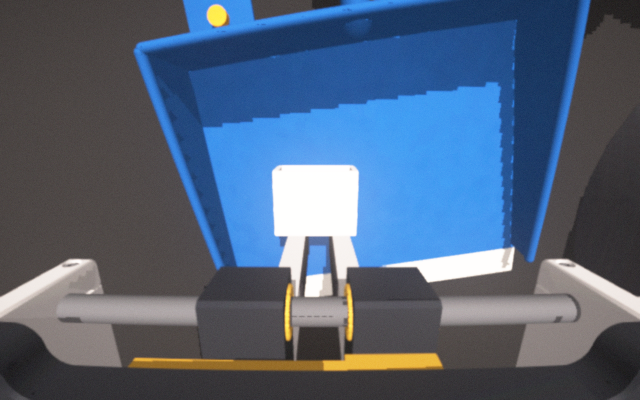

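send_rows --pt "7 -1 0 0 0 -0.045 14" --pt "7 -1 0 0 0 -0.045 14" --pt "7 -1 0 0 0 -0.045 14" --pt "7 -1 0 0 0 -0.03 14" --pt "6 -0.5 0 0 0 0 14" --pt "3 0 0 0 0 0 14" --pt "-5 0 0 0 0 0 14" --pt "-15 0 -5 0 0 0 14" --pt "-20 0 -25 0 0 0 14" --pt "-10 0 -40 0 0 0 14"

```text
time: 8.23
ee_pos: [0.5157, 0.2295, 0.0974]
eef_rot: [0.65, 0.76, -0.008, -0.005]
force: [-0.3, 0.5, 1.0]
opening: 0.15
```

Run:
```python
from h import *
st(); save("wrist","w8")
```

```text
t 8.23 pos [515.7 229.5  97.4] psi 98.9 F [-0.3  0.5  1. ] open 0.150
```

View pics/w8.png

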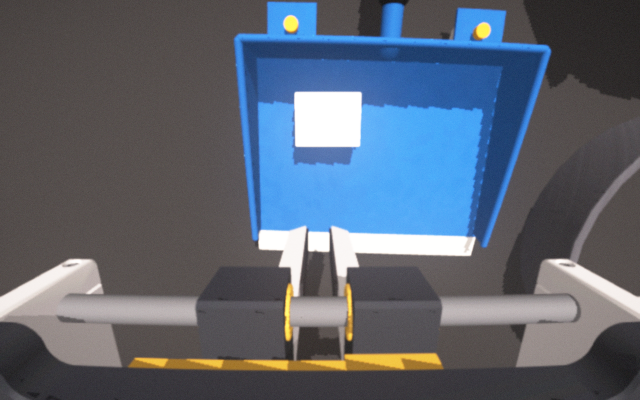

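Run:
```python
from h import *
plan([(520,190,140,95,40),(580,-180,140,60,40),(580,-180,34,60,30)],14,lim=30)
```

```text
t 8.28 pos [521.7 230.1 107.3] psi 98.9 F [4.8 1.3 4.1] open 0.146
16
[-19.7, -4.0, -16.3, -0.002, 0.002, 0.034, 14], 
[-19.8, -3.3, -16.3, -0.002, 0.002, 0.034, 14], 
[-37.4, 2.8, 0.0, 0.000, 0.000, 0.061, 14], 
[-37.1, 5.0, 0.0, 0.000, 0.000, 0.061, 14], 
[-36.8, 7.3, 0.0, 0.000, 0.000, 0.061, 14], 
[-36.3, 9.5, 0.0, 0.000, 0.000, 0.061, 14], 
[-35.6, 11.7, 0.0, 0.000, 0.000, 0.061, 14], 
[-34.8, 13.9, 0.0, 0.000, 0.000, 0.061, 14], 
[-33.9, 16.0, 0.0, 0.000, 0.000, 0.061, 14], 
[-32.9, 18.0, 0.0, 0.000, 0.000, 0.061, 14], 

[-31.7, 20.0, 0.0, 0.000, 0.000, 0.061, 14], 
[-30.4, 21.9, 0.0, 0.000, 0.000, 0.061, 14], 
[0.0, -0.0, 26.5, 0.000, 0.000, -0.000, 14], 
[0.0, -0.0, 26.5, 0.000, 0.000, 0.000, 14], 
[0.0, -0.0, 26.5, 0.000, 0.000, 0.000, 14], 
[0.0, -0.0, 26.5, 0.000, 0.000, 0.000, 14],
```

send_rows --pt "-20 -4 -18 0 0 0.034 14" --pt "-20 -3 -18 0 0 0.034 14" --pt "-37 3 0 0 0 0.061 14" --pt "-37 5 0 0 0 0.061 14" --pt "-37 7 0 0 0 0.061 14" --pt "-36 9 0 0 0 0.061 14" --pt "-35 12 0 0 0 0.061 14" --pt "-35 14 0 0 0 0.061 14" --pt "-34 16 0 0 0 0.061 14" --pt "-33 18 0 0 0 0.061 14"

```text
time: 9.12
ee_pos: [0.5682, -0.1173, 0.1528]
eef_rot: [0.841, 0.542, 0.007, 0.004]
force: [0.8, -0.1, -0.1]
opening: 0.15
```

Run:
```python
from h import *
plan([(580,-180,120,60,40),(580,-180,36,60,30)],14,lim=30)
```

```text
t 9.12 pos [ 568.2 -117.3  152.8] psi 65.6 F [ 0.8 -0.1 -0.1] open 0.150
5
[-26.2, 18.1, 16.5, 0.007, -0.004, 0.049, 14], 
[-25.3, 19.5, 16.4, 0.007, -0.004, 0.049, 14], 
[0.0, 0.0, 28.0, -0.000, 0.000, 0.000, 14], 
[0.0, 0.0, 28.0, -0.000, 0.000, 0.000, 14], 
[0.0, 0.0, 28.0, -0.000, 0.000, 0.000, 14],
```

send_rows --pt "-24 18 10 0.007 -0.004 0.049 14" --pt "-22 18 10 0.007 -0.004 0.049 14" --pt "-2 1 20 0 0 0 14" --pt "0 0 25 0 0 0 14" --pt "0 0 20 0 0 0 14" --pt "0 0 10 0 0 0 14"

```text
time: 9.62
ee_pos: [0.5845, -0.1936, 0.0594]
eef_rot: [0.872, 0.489, 0.004, 0.006]
force: [-0.0, 0.8, -0.3]
opening: 0.15
```

Run:
```python
from h import *
st(); save("wrist","w9")
plan([(580,-178,36,60,30)],14,lim=30)
```

```text
t 9.62 pos [ 584.5 -193.6   59.4] psi 58.5 F [-0.   0.8 -0.3] open 0.150
t 9.67 pos [ 583.5 -193.    57.9] psi 58.5 F [-2.3 -0.4 -0.8] open 0.150
1
[10.9, -11.0, 21.8, 0.011, -0.001, -0.026, 14],
```

View pics/w9.png

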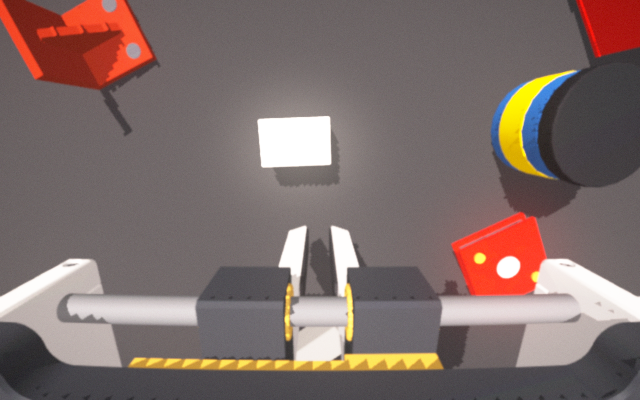

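send_rows --pt "0 -4 8 0.005 0 -0.01 14" --pt "2 -4 8 0.003 0 -0.01 14" --pt "3 -3 5 0.002 0 -0.005 14" --pt "4 -1 2 0 0 0 14"

```text
time: 10.0
ee_pos: [0.5781, -0.1785, 0.0348]
eef_rot: [0.866, 0.5, 0.001, 0.001]
force: [0.6, -0.0, -0.2]
opening: 0.151
```

Run:
```python
from h import *
save("wrist","w10")
plan([(590,-162,36,60,6),(617,-100,36,75,7.5),(625,-40,36,90,7.5),(622,40,36,92,8)],14,lim=30)
```

```text
t 10.05 pos [ 578.4 -177.8   34.8] psi 60.1 F [ 0.3  0.5 -0.3] open 0.148
34
[4.9, 0.6, -0.3, 0.001, -0.000, 0.000, 14], 
[4.9, 0.6, -0.3, 0.001, -0.000, 0.000, 14], 
[4.9, 0.6, -0.3, 0.001, -0.000, 0.000, 14], 
[4.9, 0.5, -0.3, 0.001, -0.000, 0.000, 14], 
[6.7, -0.8, -0.0, 0.000, 0.000, -0.026, 14], 
[6.7, -0.6, -0.0, 0.000, 0.000, -0.026, 14], 
[6.8, -0.4, -0.0, 0.000, 0.000, -0.026, 14], 
[6.8, -0.2, -0.0, 0.000, 0.000, -0.026, 14], 
[6.8, -0.1, -0.0, 0.000, 0.000, -0.026, 14], 
[6.8, 0.1, -0.0, 0.000, 0.000, -0.026, 14], 

[6.8, 0.3, -0.0, 0.000, 0.000, -0.026, 14], 
[6.7, 0.5, -0.0, 0.000, 0.000, -0.026, 14], 
[6.7, 0.7, -0.0, 0.000, 0.000, -0.026, 14], 
[6.7, 0.8, -0.0, 0.000, 0.000, -0.026, 14], 
[6.7, -0.9, 0.0, -0.000, -0.000, -0.029, 14], 
[6.7, -0.7, 0.0, -0.000, -0.000, -0.029, 14], 
[6.7, -0.5, 0.0, -0.000, -0.000, -0.029, 14], 
[6.7, -0.3, 0.0, -0.000, -0.000, -0.029, 14], 
[6.7, -0.1, 0.0, -0.000, -0.000, -0.029, 14], 
[6.7, 0.1, 0.0, -0.000, -0.000, -0.029, 14], 

[6.7, 0.3, 0.0, -0.000, -0.000, -0.029, 14], 
[6.7, 0.5, 0.0, -0.000, -0.000, -0.029, 14], 
[6.7, 0.7, 0.0, -0.000, -0.000, -0.029, 14], 
[7.3, -0.3, -0.0, -0.000, 0.000, -0.003, 14], 
[7.3, -0.2, -0.0, -0.000, 0.000, -0.003, 14], 
[7.3, -0.2, -0.0, -0.000, 0.000, -0.003, 14], 
[7.3, -0.2, -0.0, -0.000, 0.000, -0.003, 14], 
[7.3, -0.2, -0.0, -0.000, 0.000, -0.003, 14], 
[7.3, -0.2, -0.0, -0.000, 0.000, -0.003, 14], 
[7.3, -0.1, -0.0, -0.000, 0.000, -0.003, 14],
```

View pics/w10.png

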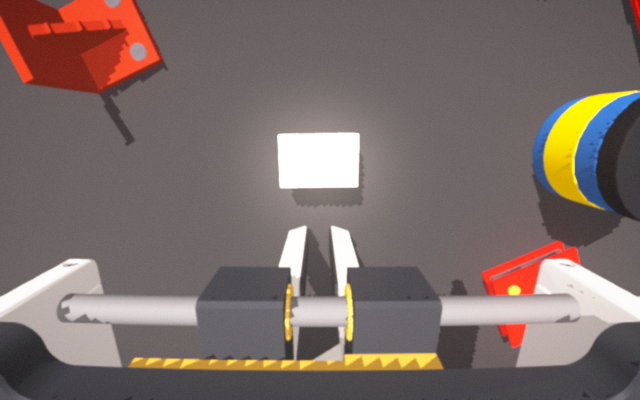

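Perfectly centred: the piece is at (318,160) and the fingers at (318,230). Now I'll push.

send_rows --pt "5 0 0 0 0 0 14" --pt "5 0 0 0 0 0 14" --pt "5 0 0 0 0 0 14" --pt "5 0 0 0 0 0 14" --pt "5 0 0 0 0 0 14" --pt "6 0 0 0 0 -0.01 14" --pt "6.7 0 0 0 0 -0.02 14" --pt "6.7 0 0 0 0 -0.026 14" --pt "6.7 0 0 0 0 -0.026 14" --pt "6.7 0 0 0 0 -0.026 14"

```text
time: 10.88
ee_pos: [0.6112, -0.1223, 0.0382]
eef_rot: [0.834, 0.551, 0.003, 0.004]
force: [-0.5, -0.6, 0.3]
opening: 0.148
```

Run:
```python
from h import *
save("wrist","w11")
plan([(622,-75,35,84,7.5),(625,-20,35,92,7.5),(620,60,35,94,8)],14,lim=10)
```

```text
t 10.93 pos [ 611.5 -121.2   38.2] psi 67.0 F [-0.6  0.6 -0.8] open 0.149
26
[6.7, -1.2, 0.5, 0.001, 0.000, -0.042, 14], 
[6.7, -0.9, 0.5, 0.001, 0.000, -0.042, 14], 
[6.7, -0.6, 0.5, 0.001, 0.000, -0.042, 14], 
[6.8, -0.3, 0.5, 0.001, 0.000, -0.042, 14], 
[6.8, -0.1, 0.5, 0.001, 0.000, -0.042, 14], 
[6.8, 0.2, 0.5, 0.001, 0.000, -0.042, 14], 
[6.8, 0.5, 0.5, 0.001, 0.000, -0.042, 14], 
[6.9, -0.3, 0.0, -0.000, -0.000, -0.017, 14], 
[6.9, -0.2, 0.0, -0.000, -0.000, -0.017, 14], 
[6.9, -0.1, 0.0, -0.000, -0.000, -0.017, 14],
```

View pics/w11.png

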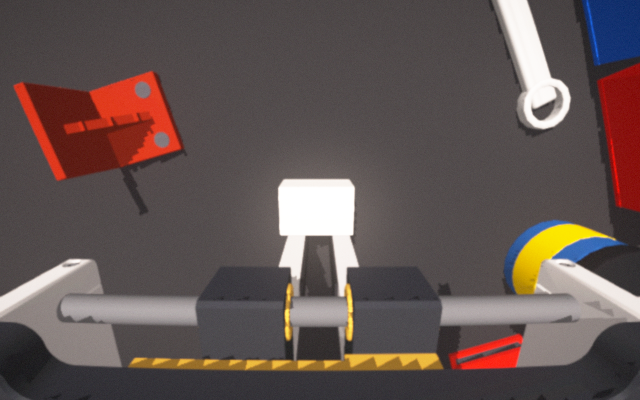

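send_rows --pt "6.7 -0.5 0.7 0 0 -0.04 14" --pt "6.7 -0.5 0.7 0 0 -0.042 14" --pt "6.7 -0.5 0.7 0 0 -0.042 14" --pt "6.8 -0.3 0.5 0 0 -0.042 14" --pt "6.8 0 0.5 0 0 -0.042 14" --pt "6.8 0 0.5 0 0 -0.04 14" --pt "6.8 0 0 0 0 -0.035 14" --pt "7 0 0 0 0 -0.025 14" --pt "7 0 0 0 0 -0.017 14" --pt "7 0 0 0 0 -0.015 14"

```text
time: 11.77
ee_pos: [0.6281, -0.0529, 0.037]
eef_rot: [0.721, 0.693, 0.002, 0.008]
force: [-0.8, -1.3, 0.1]
opening: 0.146
```

Run:
```python
from h import *
save("wrist","w12")
plan([(615,60,35,94,8),(600,180,35,96,8)],14,lim=10)
```

```text
t 11.82 pos [628.  -51.6  36.9] psi 87.9 F [-0.9  1.4 -1.5] open 0.148
31
[7.4, -1.1, 0.1, 0.001, 0.001, -0.007, 14], 
[7.4, -1.1, 0.1, 0.001, 0.001, -0.007, 14], 
[7.4, -1.0, 0.1, 0.001, 0.001, -0.007, 14], 
[7.4, -1.0, 0.1, 0.001, 0.001, -0.007, 14], 
[7.4, -0.9, 0.1, 0.001, 0.001, -0.007, 14], 
[7.4, -0.9, 0.1, 0.001, 0.001, -0.007, 14], 
[7.4, -0.8, 0.1, 0.001, 0.001, -0.007, 14], 
[7.4, -0.8, 0.1, 0.001, 0.001, -0.007, 14], 
[7.5, -0.7, 0.1, 0.001, 0.001, -0.007, 14], 
[7.5, -0.7, 0.1, 0.001, 0.001, -0.007, 14],
```

View pics/w12.png

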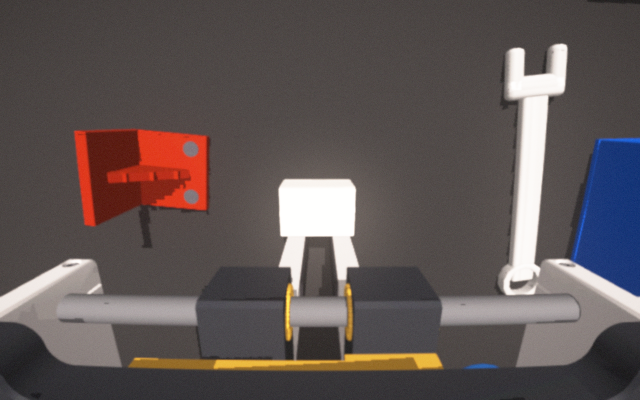

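send_rows --pt "7.5 -0.3 0.2 0 0 -0.012 14" --pt "7.5 -0.3 0.2 0 0 -0.012 14" --pt "7.5 -0.3 0.2 0 0 -0.012 14" --pt "7.5 -0.3 0.2 0 0 -0.012 14" --pt "7.5 -0.2 0.2 0 0 -0.01 14" --pt "7.5 -0.2 0.2 0 0 -0.01 14" --pt "7.5 0 0 0 0 -0.005 14" --pt "7.5 0 0 0 0 -0.005 14" --pt "7.5 0 0 0 0 0 14" --pt "7.5 0 0 0 0 0 14"

```text
time: 12.65
ee_pos: [0.6262, 0.0296, 0.0363]
eef_rot: [0.69, 0.724, 0.003, 0.01]
force: [-0.1, -1.8, 1.0]
opening: 0.148
```

Run:
```python
from h import *
plan([(613,160,35,96,8),(605,275,35,97,8)],14,lim=10)
```

```text
t 12.65 pos [626.2  29.6  36.3] psi 92.8 F [-0.1 -1.8  1. ] open 0.148
32
[7.7, -0.4, -0.0, 0.001, 0.001, -0.003, 14], 
[7.7, -0.4, -0.0, 0.001, 0.001, -0.003, 14], 
[7.7, -0.4, -0.0, 0.001, 0.001, -0.003, 14], 
[7.7, -0.3, 0.0, 0.001, 0.001, -0.003, 14], 
[7.7, -0.3, 0.0, 0.001, 0.001, -0.003, 14], 
[7.7, -0.3, 0.0, 0.001, 0.001, -0.003, 14], 
[7.7, -0.3, 0.0, 0.001, 0.001, -0.003, 14], 
[7.7, -0.2, 0.0, 0.001, 0.001, -0.003, 14], 
[7.7, -0.2, 0.0, 0.001, 0.001, -0.003, 14], 
[7.7, -0.2, 0.0, 0.001, 0.001, -0.003, 14],
```

send_rows --pt "7.7 -0.4 0 0.001 0.001 -0.012 14" --pt "7.7 -0.4 0 0.001 0.001 -0.012 14" --pt "7.7 -0.4 0 0.001 0.001 -0.01 14" --pt "7.7 -0.3 0 0.001 0.001 -0.008 14" --pt "7.7 -0.3 0 0.001 0.001 -0.005 14" --pt "7.7 -0.3 0 0.001 0.001 -0.003 14" --pt "7.7 -0.3 0 0.001 0.001 -0.003 14" --pt "7.7 -0.2 0 0.001 0.001 -0.003 14" --pt "7.7 -0.2 0 0 0 0 14" --pt "7.7 -0.2 0 0 0 0 14"

```text
time: 13.48
ee_pos: [0.615, 0.1145, 0.0356]
eef_rot: [0.667, 0.745, 0.002, 0.003]
force: [-0.3, -1.8, 2.3]
opening: 0.153
```

Run:
```python
from h import *
save("wrist","w13")
plan([(608,275,35,97,8)],14,lim=10)
```

```text
t 13.53 pos [614.5 115.9  35.4] psi 96.4 F [-0.8  0.2  0.7] open 0.149
20
[7.9, 0.6, 0.0, 0.000, 0.000, -0.001, 14], 
[7.9, 0.6, 0.0, 0.000, 0.000, -0.001, 14], 
[7.9, 0.6, 0.0, 0.000, 0.000, -0.001, 14], 
[7.9, 0.6, 0.0, 0.000, 0.000, -0.001, 14], 
[7.9, 0.6, 0.0, 0.000, 0.000, -0.001, 14], 
[7.9, 0.6, 0.0, 0.000, 0.000, -0.001, 14], 
[7.9, 0.6, 0.0, 0.000, 0.000, -0.001, 14], 
[7.9, 0.6, 0.0, 0.000, 0.000, -0.001, 14], 
[7.9, 0.6, 0.0, 0.000, 0.000, -0.001, 14], 
[7.9, 0.6, 0.0, 0.000, 0.000, -0.001, 14],
```

View pics/w13.png

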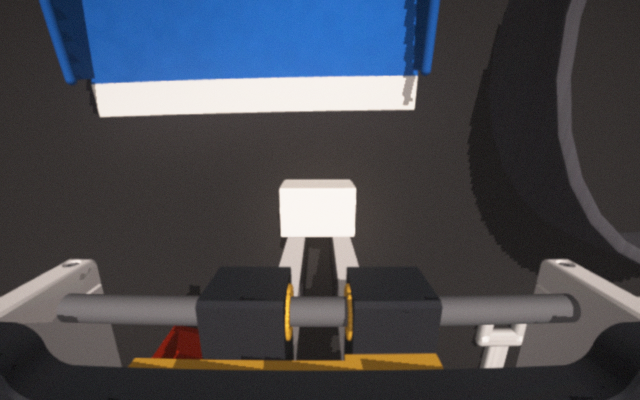

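send_rows --pt "7.9 0.3 0 0 0 0 14" --pt "7.9 0.3 0 0 0 0 14" --pt "7.9 0.3 0 0 0 0 14" --pt "7.9 0.3 0 0 0 0 14" --pt "7.9 0.3 0 0 0 0 14" --pt "7.9 0.3 0 0 0 0 14" --pt "7.9 0.3 0 0 0 0 14" --pt "7.9 0.3 0 0 0 0 14" --pt "7.9 0.3 0 0 0 0 14" --pt "7.9 0.3 0 0 0 0 14"

```text
time: 14.37
ee_pos: [0.6077, 0.2021, 0.035]
eef_rot: [0.667, 0.745, 0.001, 0.003]
force: [-0.1, -1.4, 1.7]
opening: 0.15
```

Run:
```python
from h import *
save("wrist","w14")
plan([(606,285,35,97,8)],14,lim=10)
```

```text
t 14.42 pos [607.4 203.6  34.9] psi 96.4 F [0.4 0.6 0.5] open 0.146
11
[7.4, 0.7, -0.0, 0.001, 0.000, -0.001, 14], 
[7.4, 0.7, -0.0, 0.001, 0.000, -0.001, 14], 
[7.4, 0.7, -0.0, 0.001, 0.000, -0.001, 14], 
[7.4, 0.7, -0.0, 0.001, 0.000, -0.001, 14], 
[7.4, 0.7, -0.0, 0.001, 0.000, -0.001, 14], 
[7.4, 0.7, -0.0, 0.001, 0.000, -0.001, 14], 
[7.4, 0.7, -0.0, 0.001, 0.000, -0.001, 14], 
[7.4, 0.8, -0.0, 0.001, 0.000, -0.001, 14], 
[7.4, 0.8, -0.0, 0.001, 0.000, -0.001, 14], 
[7.4, 0.8, -0.0, 0.001, 0.000, -0.001, 14],
```

View pics/w14.png

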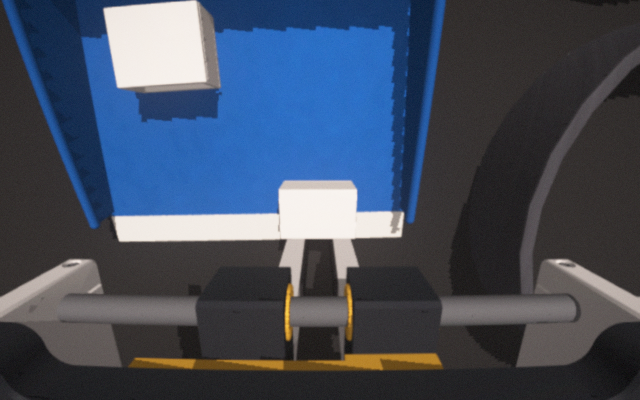

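send_rows --pt "7.8 0.4 0 0 0 0 14" --pt "7.8 0.4 0 0 0 0 14" --pt "7.8 0.4 0 0 0 0 14" --pt "7.8 0.4 0 0 0 0 14" --pt "7.8 0.4 0 0 0 0 14" --pt "7.8 0.4 0 0 0 0 14" --pt "7.8 0.4 0 0 0 0 14" --pt "7.8 0.4 0 0 0 0 14" --pt "6.5 0.4 0 0 0 0 14" --pt "4 0 0 0 0 0 14"

```text
time: 15.25
ee_pos: [0.602, 0.2842, 0.0347]
eef_rot: [0.666, 0.746, 0.001, 0.002]
force: [1.0, -1.4, 1.0]
opening: 0.151
```

send_rows --pt "1 0 0 0 0 0 14" --pt "-4 0 0 0 0 0 14" --pt "-12 0 -3 0 0 0 14" --pt "-20 0 -25 0 0 0 14" --pt "-15 0 -40 0 0 0 14" --pt "-20 0 -30 0 0 0 14"

```text
time: 15.75
ee_pos: [0.6022, 0.2132, 0.1252]
eef_rot: [0.664, 0.747, -0.006, -0.004]
force: [1.9, 0.3, 0.6]
opening: 0.15
```

Run:
```python
from h import *
save("wrist","w15")
# bar: (533,-282) heading 97.7 ; standoff 12.5+8+30
plan([(560,200,150,97,40),(540,-335,150,97.7,40)],14,lim=30)
```

```text
t 15.80 pos [606.5 210.1 131.6] psi 96.6 F [ 4.2 -0.3  2.3] open 0.149
16
[-2.4, -23.7, -9.0, -0.003, 0.001, -0.004, 14], 
[-2.3, -23.7, -9.1, -0.003, 0.001, -0.004, 14], 
[-37.8, -6.1, 0.0, -0.000, 0.000, -0.001, 14], 
[-37.8, -6.1, 0.0, -0.000, 0.000, -0.001, 14], 
[-37.7, -6.1, 0.0, -0.000, 0.000, -0.001, 14], 
[-37.7, -6.2, 0.0, -0.000, 0.000, -0.001, 14], 
[-37.7, -6.2, 0.0, -0.000, 0.000, -0.001, 14], 
[-37.7, -6.2, 0.0, -0.000, 0.000, -0.001, 14], 
[-37.7, -6.3, 0.0, -0.000, 0.000, -0.001, 14], 
[-37.7, -6.3, 0.0, -0.000, 0.000, -0.001, 14], 

[-37.7, -6.3, 0.0, -0.000, 0.000, -0.001, 14], 
[-37.7, -6.4, 0.0, -0.000, 0.000, -0.001, 14], 
[-37.7, -6.4, 0.0, -0.000, 0.000, -0.001, 14], 
[-37.7, -6.4, 0.0, -0.000, 0.000, -0.001, 14], 
[-37.7, -6.5, 0.0, -0.000, 0.000, -0.001, 14], 
[-37.7, -6.5, 0.0, -0.000, 0.000, -0.001, 14],
```

View pics/w15.png

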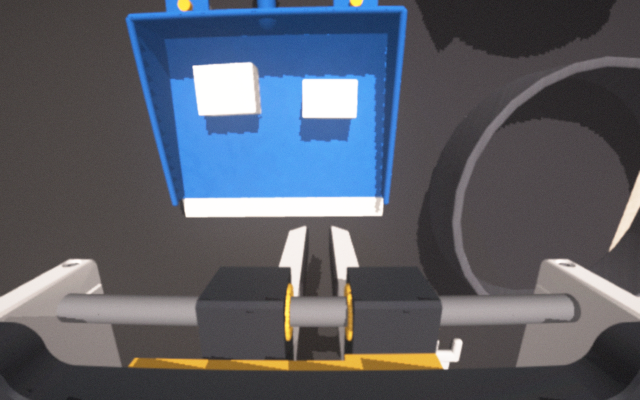

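send_rows --pt "-20 -10 -10 -0.003 0 0 14" --pt "-37 -12 0 -0.003 0 0 14" --pt "-38 -10 0 0 0 0 14" --pt "-38 -9 0 0 0 0 14" --pt "-38 -8 0 0 0 0 14" --pt "-38 -8 0 0 0 0 14" --pt "-38 -8 0 0 0 0 14" --pt "-38 -8 0 0 0 0 14" --pt "-38 -8 0 0 0 0 14" --pt "-38 -8 0 0 0 0 14"

```text
time: 16.63
ee_pos: [0.5557, -0.1779, 0.1481]
eef_rot: [0.666, 0.746, 0.006, 0.006]
force: [0.9, 0.4, -0.5]
opening: 0.149
```

Run:
```python
from h import *
plan([(540,-338,110,97.7,35),(540,-338,50,97.7,30)],14,lim=30)
```

```text
t 16.63 pos [ 555.7 -177.9  148.1] psi 96.4 F [ 0.9  0.4 -0.5] open 0.149
7
[-31.5, -6.8, 7.5, 0.003, 0.000, -0.004, 14], 
[-31.4, -6.9, 7.6, 0.003, 0.000, -0.004, 14], 
[-31.4, -7.1, 7.6, 0.003, 0.000, -0.004, 14], 
[-31.4, -7.2, 7.6, 0.003, 0.000, -0.004, 14], 
[-31.3, -7.3, 7.6, 0.003, 0.000, -0.004, 14], 
[-0.0, -0.0, 30.0, 0.000, -0.000, -0.000, 14], 
[-0.0, -0.0, 30.0, 0.000, -0.000, -0.000, 14],
```

send_rows --pt "-31 -7 4 0.003 0 -0.004 14" --pt "-31 -7 6 0.003 0 -0.004 14" --pt "-31 -7 6 0.003 0 -0.004 14" --pt "-31 -7 6 0 0 -0.004 14" --pt "-22 -6 8 0 0 -0.004 14" --pt "-4 0 20 0 0 0 14" --pt "0 0 25 0 0 0 14" --pt "0 0 15 0 0 0 14" --pt "0 0 3 0 0 0 14"

```text
time: 17.38
ee_pos: [0.5305, -0.3574, 0.0541]
eef_rot: [0.667, 0.745, 0.002, 0.008]
force: [-0.5, -0.0, 0.8]
opening: 0.152
```

Run:
```python
from h import *
save("wrist","w16")
plan([(540,-338,34,97.7,30)],14,lim=30)
```

```text
t 17.43 pos [ 530.4 -357.2   54.3] psi 96.3 F [-1.  -0.4 -0.8] open 0.148
1
[18.2, 11.4, 20.3, 0.013, 0.008, -0.024, 14],
```

View pics/w16.png

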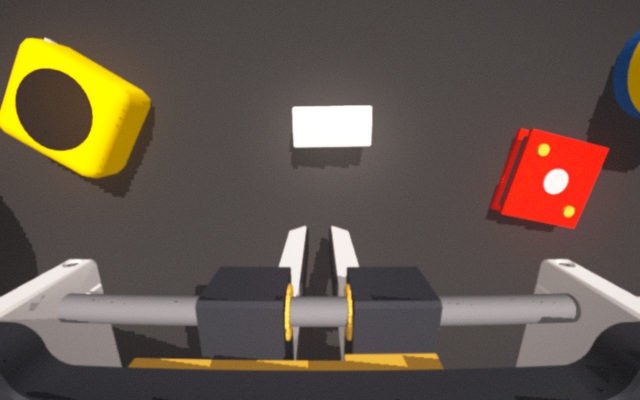

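send_rows --pt "2 4 7 0.005 0.003 -0.005 14" --pt "4 3 7 0.004 0.003 -0.005 14" --pt "5 2 4 0.003 0.002 0 14" --pt "6 0.5 2 0 0 0 14"

```text
time: 17.77
ee_pos: [0.5395, -0.3405, 0.0361]
eef_rot: [0.664, 0.748, 0.0, 0.002]
force: [0.8, 0.6, 1.0]
opening: 0.149
```

Run:
```python
from h import *
save("wrist","w17")
plan([(540,-338,34,97.7,30)],14,lim=30)
```

```text
t 17.82 pos [ 539.2 -338.9   35.6] psi 96.9 F [0.  1.9 0.5] open 0.153
1
[0.9, 0.9, 1.6, 0.003, 0.002, -0.014, 14],
```

View pics/w17.png

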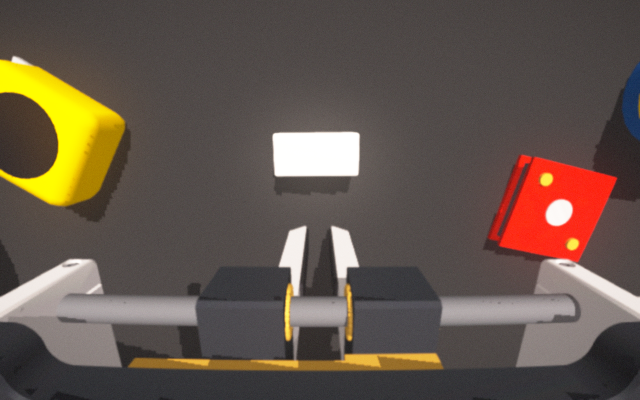

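send_rows --pt "5 0.2 0.3 0 0 0 14" --pt "5 0 0.2 0 0 0 14" --pt "5 0 0 0 0 0 14" --pt "5 0 0 0 0 0 14" --pt "5 0 0 0 0 0 14" --pt "5 0 0 0 0 0 14" --pt "6 0 0 0 0 0.01 14" --pt "6.7 0 0 0 0 0.02 14" --pt "6.7 0 0 0 0 0.03 14" --pt "6.7 0 0 0 0 0.035 14"

```text
time: 18.65
ee_pos: [0.5345, -0.2795, 0.038]
eef_rot: [0.699, 0.715, -0.0, 0.006]
force: [-0.6, -1.8, -1.0]
opening: 0.147
```

Run:
```python
from h import *
save("wrist","w18")
plan([(545,-220,35,65,7),(595,-115,35,62,8)],14,lim=30)
```

```text
t 18.70 pos [ 534.4 -278.1   37.7] psi 91.2 F [ 0.5 -0.2  0.1] open 0.150
24
[6.4, 1.3, 0.3, 0.001, 0.001, 0.051, 14], 
[6.5, 1.0, 0.3, 0.001, 0.001, 0.051, 14], 
[6.5, 0.7, 0.3, 0.001, 0.001, 0.051, 14], 
[6.6, 0.3, 0.3, 0.001, 0.001, 0.051, 14], 
[6.6, -0.0, 0.3, 0.001, 0.001, 0.051, 14], 
[6.6, -0.3, 0.3, 0.001, 0.001, 0.051, 14], 
[6.5, -0.7, 0.3, 0.001, 0.001, 0.051, 14], 
[6.5, -1.0, 0.3, 0.001, 0.001, 0.051, 14], 
[6.4, -1.3, 0.3, 0.001, 0.001, 0.051, 14], 
[7.8, 0.1, 0.0, 0.000, -0.000, 0.003, 14], 

[7.8, 0.0, 0.0, 0.000, -0.000, 0.003, 14], 
[7.8, 0.0, 0.0, 0.000, -0.000, 0.003, 14], 
[7.8, -0.0, 0.0, 0.000, -0.000, 0.003, 14], 
[7.8, -0.0, 0.0, 0.000, -0.000, 0.003, 14], 
[7.8, -0.1, 0.0, 0.000, -0.000, 0.003, 14], 
[7.8, -0.1, 0.0, 0.000, -0.000, 0.003, 14], 
[7.8, -0.1, 0.0, 0.000, -0.000, 0.003, 14], 
[7.8, -0.2, 0.0, 0.000, -0.000, 0.003, 14], 
[7.8, -0.2, 0.0, 0.000, -0.000, 0.003, 14], 
[7.8, -0.2, 0.0, 0.000, -0.000, 0.003, 14], 

[7.7, -0.2, 0.0, 0.000, -0.000, 0.003, 14], 
[7.7, -0.3, 0.0, 0.000, -0.000, 0.003, 14], 
[7.7, -0.3, 0.0, 0.000, -0.000, 0.003, 14], 
[7.7, -0.3, 0.0, 0.000, -0.000, 0.003, 14],
```

View pics/w18.png

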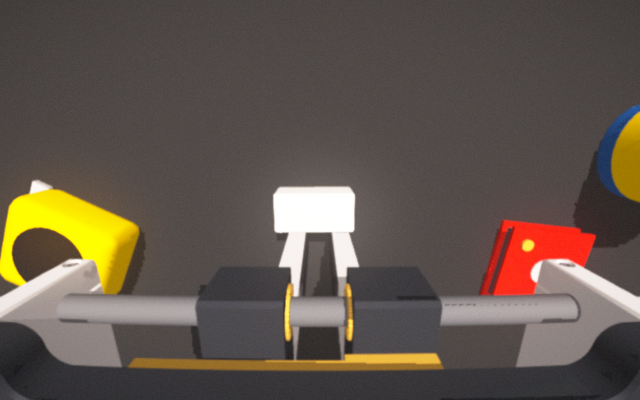

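send_rows --pt "6.7 0.5 0.7 0 0 0.042 14" --pt "6.7 0.5 0.7 0 0 0.045 14" --pt "6.7 0.5 0.7 0 0 0.045 14" --pt "6.7 0.3 0.5 0 0 0.045 14" --pt "6.7 0.3 0.5 0 0 0.045 14" --pt "6.7 0.2 0.5 0 0 0.045 14" --pt "6.7 0 0 0 0 0.045 14" --pt "6.7 0 0 0 0 0.045 14" --pt "6.7 0 0 0 0 0.045 14" --pt "6.7 0 0 0 0 0.045 14"

```text
time: 19.53
ee_pos: [0.5493, -0.2178, 0.0381]
eef_rot: [0.845, 0.535, -0.002, 0.012]
force: [-0.9, -1.4, 0.1]
opening: 0.148
```

Run:
```python
from h import *
save("wrist","w19")
plan([(595,-115,35,62,8)],14,lim=10)
```

```text
t 19.58 pos [ 549.7 -216.8   38.1] psi 64.7 F [-0.2 -1.1 -0.6] open 0.152
14
[8.0, -0.2, 0.1, 0.001, 0.001, 0.003, 14], 
[8.0, -0.2, 0.1, 0.001, 0.001, 0.003, 14], 
[8.0, -0.2, 0.1, 0.001, 0.001, 0.003, 14], 
[8.0, -0.3, 0.1, 0.001, 0.001, 0.003, 14], 
[8.0, -0.3, 0.1, 0.001, 0.001, 0.003, 14], 
[8.0, -0.3, 0.1, 0.001, 0.001, 0.003, 14], 
[8.0, -0.3, 0.1, 0.001, 0.001, 0.003, 14], 
[8.0, -0.4, 0.2, 0.001, 0.001, 0.003, 14], 
[7.9, -0.4, 0.2, 0.001, 0.001, 0.003, 14], 
[7.9, -0.4, 0.2, 0.001, 0.001, 0.003, 14],
```

View pics/w19.png

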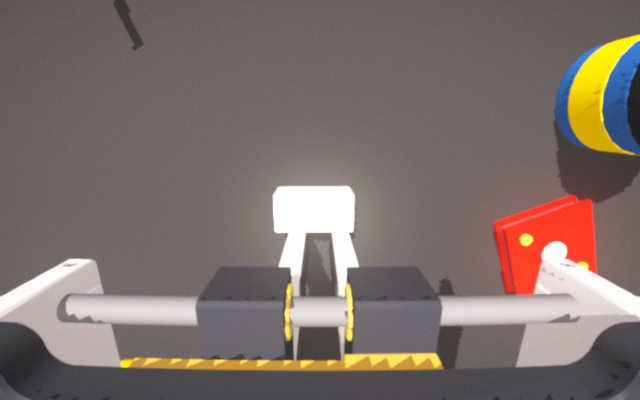

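Tracking well. I'll go straight, then turn back left before the bracket line.

send_rows --pt "7.7 0 0.6 0.001 0.001 0.02 14" --pt "7.7 0 0.6 0.001 0.001 0.015 14" --pt "7.7 0 0.6 0.001 0.001 0.01 14" --pt "7.7 0 0.6 0.001 0.001 0.005 14" --pt "7.7 0 0.4 0.001 0.001 0 14" --pt "7.7 0 0.4 0.001 0.001 0 14" --pt "7.7 0 0.4 0 0 0 14" --pt "7.7 0 0.2 0 0 0 14" --pt "7.7 0 0.2 0 0 0 14" --pt "7.7 0 0.2 0 0 0 14"

```text
time: 20.42
ee_pos: [0.5886, -0.1494, 0.0362]
eef_rot: [0.857, 0.515, -0.002, 0.013]
force: [-1.5, -2.8, 2.8]
opening: 0.145
```

Run:
```python
from h import *
save("wrist","w20")
plan([(625,-30,35,90,8)],14,lim=20)
```

```text
t 20.47 pos [ 589.1 -147.8   36. ] psi 62.1 F [-0.6  1.7  0.4] open 0.151
16
[7.6, -1.5, -0.1, 0.001, 0.001, -0.030, 14], 
[7.6, -1.2, -0.1, 0.001, 0.001, -0.030, 14], 
[7.6, -1.0, -0.1, 0.001, 0.001, -0.030, 14], 
[7.7, -0.8, -0.1, 0.001, 0.001, -0.030, 14], 
[7.7, -0.5, -0.0, 0.001, 0.001, -0.030, 14], 
[7.7, -0.3, -0.0, 0.001, 0.001, -0.030, 14], 
[7.7, -0.1, -0.0, 0.001, 0.001, -0.030, 14], 
[7.7, 0.2, -0.0, 0.001, 0.001, -0.030, 14], 
[7.7, 0.4, -0.0, 0.001, 0.001, -0.030, 14], 
[7.7, 0.6, 0.0, 0.001, 0.001, -0.030, 14], 

[7.7, 0.9, 0.0, 0.001, 0.001, -0.030, 14], 
[7.6, 1.1, 0.0, 0.001, 0.001, -0.030, 14], 
[7.6, 1.3, 0.0, 0.001, 0.001, -0.030, 14], 
[7.5, 1.6, 0.0, 0.001, 0.001, -0.030, 14], 
[7.5, 1.8, 0.0, 0.001, 0.001, -0.030, 14], 
[7.4, 2.0, 0.1, 0.001, 0.001, -0.030, 14],
```

View pics/w20.png

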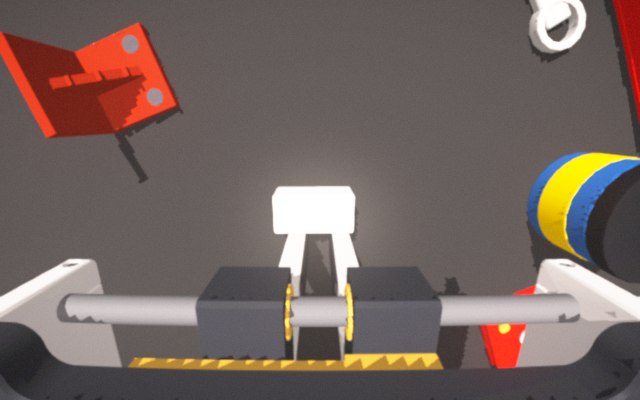

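send_rows --pt "7.5 -0.3 0.2 0.001 0.001 -0.015 14" --pt "7.5 -0.3 0.2 0.001 0.001 -0.025 14" --pt "7.5 -0.3 0.2 0.001 0.001 -0.035 14" --pt "7.5 -0.3 0.2 0.001 0.001 -0.04 14" --pt "7.5 -0.3 0.2 0.001 0.001 -0.04 14" --pt "7.5 -0.2 0.2 0.001 0.001 -0.04 14" --pt "7.5 -0.2 0.2 0.001 0.001 -0.04 14" --pt "7.5 -0.2 0.1 0 0 -0.04 14" --pt "7.5 -0.2 0.1 0 0 -0.04 14" --pt "7.5 -0.2 0.1 0 0 -0.04 14"

```text
time: 21.3
ee_pos: [0.6163, -0.0711, 0.0342]
eef_rot: [0.741, 0.671, -0.001, 0.009]
force: [-0.3, -2.9, 2.3]
opening: 0.147
```

Run:
```python
from h import *
save("wrist","w21")
plan([(618,0,35,96,8),(582,200,35,98,8)],14,lim=20)
```

```text
t 21.35 pos [616.2 -69.4  34. ] psi 84.4 F [ 0.1 -0.6  0.2] open 0.152
35
[7.7, -0.5, -0.2, 0.001, 0.002, -0.022, 14], 
[7.7, -0.4, -0.2, 0.001, 0.002, -0.022, 14], 
[7.7, -0.2, -0.2, 0.001, 0.002, -0.022, 14], 
[7.7, -0.0, -0.2, 0.001, 0.002, -0.022, 14], 
[7.7, 0.1, -0.2, 0.001, 0.002, -0.022, 14], 
[7.7, 0.3, -0.2, 0.001, 0.002, -0.022, 14], 
[7.7, 0.5, -0.1, 0.001, 0.002, -0.022, 14], 
[7.7, 0.7, -0.1, 0.001, 0.002, -0.022, 14], 
[7.7, 0.8, -0.1, 0.001, 0.002, -0.022, 14], 
[7.8, -0.6, -0.0, -0.000, 0.000, -0.001, 14], 

[7.8, -0.6, -0.0, -0.000, 0.000, -0.001, 14], 
[7.8, -0.6, -0.0, -0.000, 0.000, -0.001, 14], 
[7.8, -0.5, -0.0, -0.000, 0.000, -0.001, 14], 
[7.8, -0.5, -0.0, -0.000, 0.000, -0.001, 14], 
[7.8, -0.5, -0.0, -0.000, 0.000, -0.001, 14], 
[7.8, -0.5, -0.0, -0.000, 0.000, -0.001, 14], 
[7.8, -0.5, -0.0, -0.000, 0.000, -0.001, 14], 
[7.8, -0.5, -0.0, -0.000, 0.000, -0.001, 14], 
[7.8, -0.5, -0.0, -0.000, 0.000, -0.001, 14], 
[7.8, -0.5, -0.0, -0.000, 0.000, -0.001, 14],
```

View pics/w21.png

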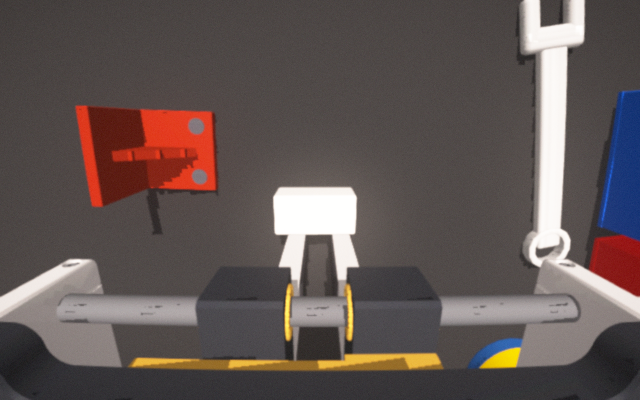

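send_rows --pt "7.7 0 -0.1 0.001 0.001 -0.03 14" --pt "7.7 0 -0.1 0.001 0.001 -0.025 14" --pt "7.7 0 -0.1 0.001 0.001 -0.02 14" --pt "7.7 0 -0.1 0.001 0.001 -0.015 14" --pt "7.7 0 -0.1 0.001 0.001 -0.012 14" --pt "7.7 0 -0.1 0.001 0.001 -0.012 14" --pt "7.7 0 -0.1 0 0.001 -0.012 14" --pt "7.7 0 -0.1 0 0.001 -0.012 14" --pt "7.7 0 0 0 0 -0.012 14" --pt "7.7 0 0 0 0 -0.012 14"

```text
time: 22.18
ee_pos: [0.6165, 0.015, 0.0337]
eef_rot: [0.678, 0.735, 0.0, 0.003]
force: [-0.2, -3.9, 1.7]
opening: 0.146
```

Run:
```python
from h import *
save("wrist","w22")
plan([(585,190,35,100,8)],14,lim=20)
```

```text
t 22.23 pos [616.1  16.6  33.5] psi 94.7 F [ 0.8  1.5 -0.7] open 0.152
23
[7.6, -0.7, -0.1, 0.000, 0.000, -0.004, 14], 
[7.6, -0.7, -0.1, 0.000, 0.000, -0.004, 14], 
[7.6, -0.7, -0.1, 0.000, 0.000, -0.004, 14], 
[7.6, -0.6, -0.1, 0.000, 0.000, -0.004, 14], 
[7.6, -0.6, -0.1, 0.000, 0.000, -0.004, 14], 
[7.6, -0.6, -0.1, 0.000, 0.000, -0.004, 14], 
[7.6, -0.5, -0.1, 0.000, 0.000, -0.004, 14], 
[7.6, -0.5, -0.1, 0.000, 0.000, -0.004, 14], 
[7.6, -0.5, -0.1, 0.000, 0.000, -0.004, 14], 
[7.6, -0.5, -0.1, 0.000, 0.000, -0.004, 14], 

[7.6, -0.4, -0.1, 0.000, 0.000, -0.004, 14], 
[7.6, -0.4, -0.1, 0.000, 0.000, -0.004, 14], 
[7.7, -0.4, -0.1, 0.000, 0.000, -0.004, 14], 
[7.7, -0.3, -0.1, 0.000, 0.000, -0.004, 14], 
[7.7, -0.3, -0.1, 0.000, 0.000, -0.004, 14], 
[7.7, -0.3, -0.1, 0.000, 0.000, -0.004, 14], 
[7.7, -0.2, -0.1, 0.000, 0.000, -0.004, 14], 
[7.7, -0.2, -0.1, 0.000, 0.000, -0.004, 14], 
[7.7, -0.2, -0.1, 0.000, 0.000, -0.004, 14], 
[7.7, -0.1, -0.1, 0.000, 0.000, -0.004, 14],
```

View pics/w22.png

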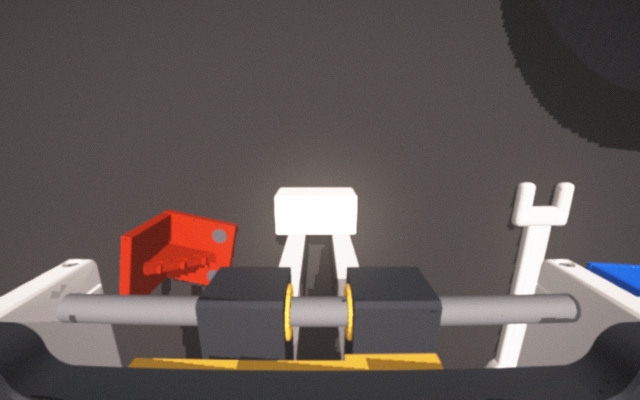

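send_rows --pt "7.7 -0.2 -0.1 0 0 -0.012 14" --pt "7.7 -0.2 -0.1 0 0 -0.012 14" --pt "7.7 -0.2 -0.1 0 0 -0.012 14" --pt "7.7 -0.2 -0.1 0 0 -0.012 14" --pt "7.7 -0.2 -0.1 0 0 -0.012 14" --pt "7.7 -0.2 -0.1 0 0 -0.012 14" --pt "7.7 -0.2 -0.1 0 0 -0.01 14" --pt "7.7 -0.2 -0.1 0 0 -0.01 14" --pt "7.7 -0.2 -0.1 0 0 -0.005 14" --pt "7.7 -0.2 -0.1 0 0 0 14"

```text
time: 23.07
ee_pos: [0.6012, 0.1003, 0.0334]
eef_rot: [0.637, 0.771, -0.0, 0.002]
force: [-0.4, -2.5, 0.5]
opening: 0.151
```

Run:
```python
from h import *
save("wrist","w23")
plan([(570,240,35,97,8)],14,lim=4)
```

```text
t 23.12 pos [600.6 101.8  33.2] psi 100.9 F [ 0.1  1.6 -0.3] open 0.147
18
[7.9, -0.2, -0.1, 0.000, 0.000, 0.004, 14], 
[7.9, -0.3, -0.1, 0.000, 0.000, 0.004, 14], 
[7.9, -0.3, -0.1, 0.000, 0.000, 0.004, 14], 
[7.9, -0.3, -0.1, 0.000, 0.000, 0.004, 14],
```

View pics/w23.png

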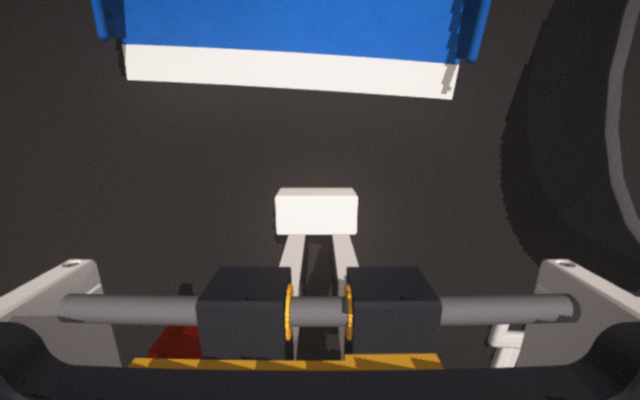

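send_rows --pt "7.8 -0.2 -0.5 0 0 0 14" --pt "7.8 -0.2 -0.5 0 0 0 14" --pt "7.8 -0.2 -0.5 0 0 0 14" --pt "7.8 -0.2 -0.3 0 0 0 14" --pt "7.8 -0.2 -0.2 0 0 0 14" --pt "7.8 -0.2 -0.1 0 0 0 14" --pt "7.8 -0.2 -0.1 0 0 0 14" --pt "7.8 -0.2 0 0 0 0 14" --pt "7.8 -0.2 0 0 0 0 14" --pt "7.8 -0.2 0 0 0 0 14"

```text
time: 23.95
ee_pos: [0.5818, 0.1846, 0.0353]
eef_rot: [0.637, 0.771, -0.001, 0.001]
force: [0.6, -3.3, 2.8]
opening: 0.15
```

Run:
```python
from h import *
save("wrist","w24")
plan([(570,250,35,97,8)],14,lim=10)
```

```text
t 24.00 pos [581.4 186.2  35.3] psi 100.9 F [ 0.1 -1.3  1.6] open 0.153
9
[7.2, 0.1, 0.0, 0.000, 0.000, 0.008, 14], 
[7.2, 0.0, 0.0, 0.000, 0.000, 0.008, 14], 
[7.2, -0.0, 0.0, 0.000, 0.000, 0.008, 14], 
[7.2, -0.1, 0.0, 0.000, 0.000, 0.008, 14], 
[7.2, -0.1, 0.0, 0.000, 0.000, 0.008, 14], 
[7.2, -0.2, 0.0, 0.000, 0.000, 0.008, 14], 
[7.2, -0.2, 0.0, 0.000, 0.000, 0.008, 14], 
[7.2, -0.3, 0.0, 0.000, 0.000, 0.008, 14], 
[7.2, -0.3, 0.0, 0.000, 0.000, 0.008, 14],
```

View pics/w24.png

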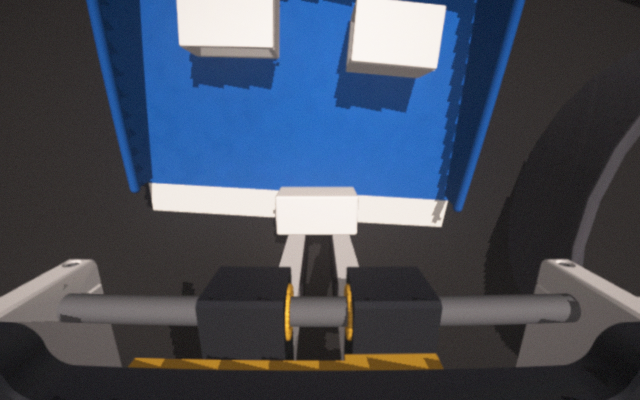

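send_rows --pt "7.4 0 0 0 0 0.006 14" --pt "7.4 0 0 0 0 0.006 14" --pt "7.4 0 0 0 0 0.006 14" --pt "7.4 0 0 0 0 0.006 14" --pt "7.4 0 0 0 0 0.006 14" --pt "7.4 0 0 0 0 0.006 14" --pt "7 0 0 0 0 0.006 14" --pt "5 0 0 0 0 0 14" --pt "3 0 0 0 0 0 14" --pt "1 0 0 0 0 0 14"

```text
time: 24.83
ee_pos: [0.5703, 0.2524, 0.0355]
eef_rot: [0.654, 0.756, -0.001, 0.001]
force: [-0.1, -2.4, 1.9]
opening: 0.15
```

send_rows --pt "-3 0 0 0 0 0 14" --pt "-10 0 -1 0 0 0 14" --pt "-15 0 -10 0 0 0 14" --pt "-15 0 -30 0 0 0 14" --pt "-20 0 -35 0 0 0 14" --pt "-25 0 -25 0 0 0 14" --pt "-20 0 -15 0 0 0 14" --pt "-10 0 0 0 0 0 14" --pt "0 0 0 0 0 0 14"

```text
time: 25.58
ee_pos: [0.5838, 0.1285, 0.151]
eef_rot: [0.655, 0.756, -0.003, -0.005]
force: [0.3, 0.5, 0.5]
opening: 0.15
```

Run:
```python
from h import *
st(); save("wrist","w25"); save("top","t25"); save("side","s25")
im=cv2.imread("pics/t25.png"); cv2.imwrite("pics/t25z.png",cv2.resize(im[90:320,100:480],None,fx=2.1,fy=2.1))
I=info("top")
c=np.array([563.4,213]);a=np.radians(6.9)
for k in("cut_square","cut_flat","cut_bar"):
  for d in ctrl.cut_out("wrist",k)[:3]:
    x,y,w,h=d["extent"]
    ys,xs=np.nonzero(d["pixels"]); 
    if w*h>20000: continue
    f=fit("wrist",k,d["pixels"],.0025); dx=np.array(f[:2])-c
    print(k,round(d["score"],2),d["extent"],np.round(f,2),"from mouth x,y:",np.round([dx@[np.cos(a),np.sin(a)],dx@[-np.sin(a),np.cos(a)]],1))
```

```text
t 25.58 pos [583.8 128.5 151. ] psi 98.2 F [0.3 0.5 0.5] open 0.150Traceback (most recent call last):
  File "<stdin>", line 11, in <module>
  File "h.py", line 32, in fit
    M=cv2.resize(m[y0:y1,x0:x1].astype(np.float32),None,fx=S,fy=S,interpolation=cv2.INTER_LINEAR)>.5
      ~~~~~~~~~~^^^^^^^^^^^^^^^^^^^^^^^^^^^^^^^^^^^^^^^^^^^^^^^^^^^^^^^^^^^^^^^^^^^^^^^^^^^^^^^^^
cv2.error: OpenCV(4.12.0) /io/opencv/modules/imgproc/src/resize.cpp:4208: error: (-215:Assertion failed) !ssize.empty() in function 'resize'
```

View pics/w25.png

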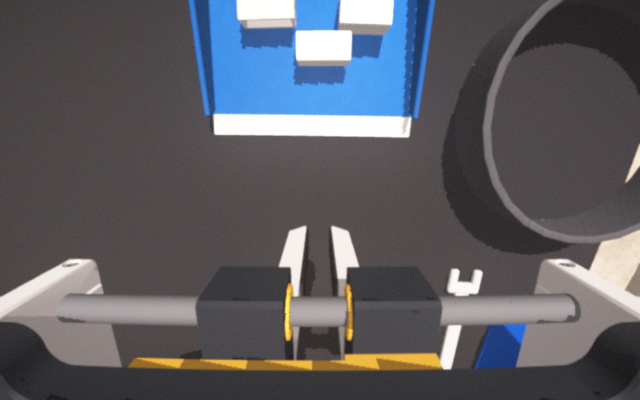

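View pics/t25z.png

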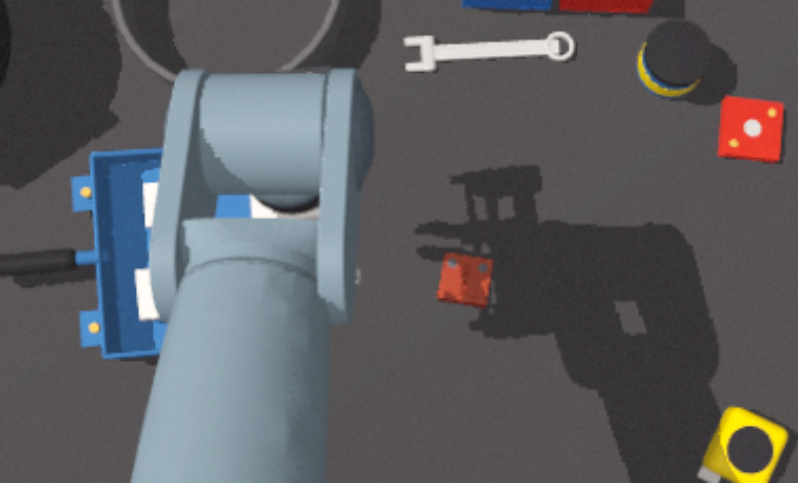

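All three sit inside, with the bar at (323,48) and its near edge well above the lip strip at (310,125). I'll retreat and check from the top.

send_rows --pt "-30 0 -15 0 0 0 14" --pt "-35 0 -10 0 0 0 14" --pt "-35 0 -10 0 0 0 14" --pt "-38 0 0 0 0 0 14" --pt "-38 0 0 0 0 0 14" --pt "-38 0 0 0 0 0 14" --pt "-38 0 0 0 0 0 14" --pt "-38 0 0 0 0 0 14" --pt "-20 0 0 0 0 0 14" --pt "0 0 0 0 0 0 14"

```text
time: 26.62
ee_pos: [0.6263, -0.1729, 0.1651]
eef_rot: [0.645, 0.764, -0.009, -0.019]
force: [-0.3, -0.1, 0.4]
opening: 0.146
```

Run:
```python
from h import *
st(); save("top","t26"); save("side","s26")
im=cv2.imread("pics/t26.png"); cv2.imwrite("pics/t26z.png",cv2.resize(im[140:280,120:350],None,fx=3.4,fy=3.4,interpolation=cv2.INTER_CUBIC))
c=np.array([563.4,213]);a=np.radians(6.9)
for k in("cut_square","cut_flat","cut_bar"):
  for d in ctrl.cut_out("top",k)[:3]:
    m=d["pixels"]
    if not 50<m.sum()<3000: continue
    f=fit("top",k,m,.0025); dx=np.array(f[:2])-c
    print(k,round(d["score"],2),d["extent"],np.round(f,2),"from mouth x,y:",np.round([dx@[np.cos(a),np.sin(a)],dx@[-np.sin(a),np.cos(a)]],1))
for k,z in dict(bracket=.05,magnet=.015,tape=.036,dip=.06,spanner=.01).items():
    for d in ctrl.cut_out("top",k)[:2]:
        print(k,round(d["score"],2),d["extent"])
```

```text
t 26.62 pos [ 626.3 -172.9  165.1] psi 99.6 F [-0.3 -0.1  0.4] open 0.146
cut_square 0.85 [168.5, 178.8, 17.1, 20.3] [600.34 310.83   6.48   0.94] from mouth x,y: [48.4 92.7]
cut_flat 0.62 [162.8, 216.1, 24.6, 25.9] [510.91 308.53  97.22   0.93] from mouth x,y: [-40.6 101.1]
cut_bar 0.62 [187.1, 188.1, 15.1, 30.4] [567.18 274.98   8.22   0.93] from mouth x,y: [11.2 61.1]
bracket 0.58 [307.6, 210.5, 25.2, 28.1]
bracket 0.26 [290.1, 104.5, 82.1, 21.7]
tape 0.94 [432.9, 286.0, 43.8, 35.4]
spanner 0.56 [290.5, 103.4, 82.3, 24.1]
```

View pics/t26z.png

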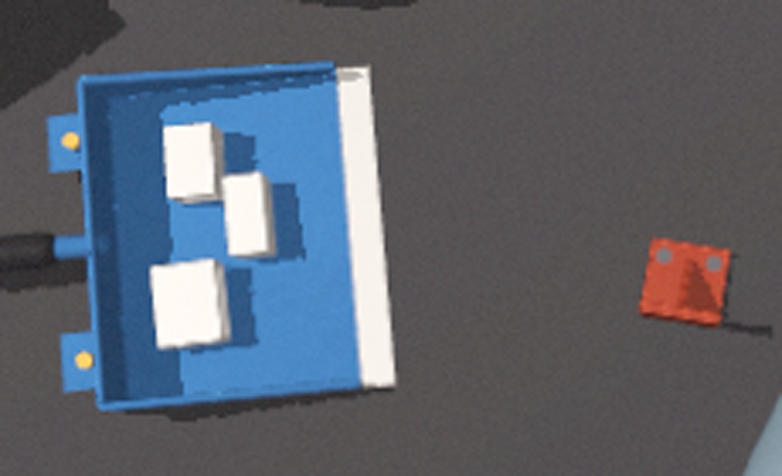

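View pics/s26.png

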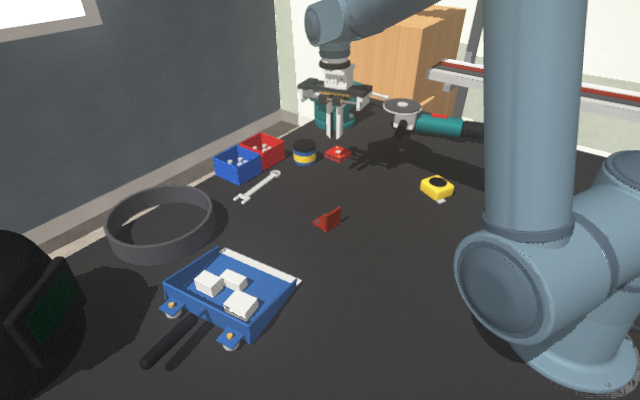

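send_rows --pt "0 0 -5 0 0 0 14" --pt "0 0 0 0 0 0 14" --pt "0 0 0 0 0 0 14"

```text
time: 27.37
ee_pos: [0.6268, -0.1686, 0.1731]
eef_rot: [0.643, 0.766, -0.008, -0.017]
force: [0.7, -0.6, -0.0]
opening: 0.149
```

Run:
```python
from h import *
st(); print(ctrl.sign_off())
```

```text
t 27.37 pos [ 626.8 -168.6  173.1] psi 99.9 F [ 0.7 -0.6 -0. ] open 0.149
the job is handed in; nothing more can be done
None
```

All three cut-offs are in the pan, lying on its flat floor clear of the lip. I handed the job in at about 27 s of the 72 s allowed.

I pushed each piece along the table with both fingertips side by side, at roughly 90 mm/s. The flat tube went round the near side of the bracket; the square tube and the bar went round the far side. The pushing forces I read stayed within a few newtons, and nothing was gripped or lifted.

**Final positions:** fitted from the last top picture, the centres lie this far past the top of the lip:

| Piece | Past the lip | Nearest edge to the lip |
|---|---|---|
| Square tube | 93 mm | about 78 mm |
| Flat tube | 101 mm | about 81 mm |
| Bar | 61 mm | about 48 mm |

**Things to leave in place:** the bracket, spanner and tape were found in the last top picture, all within a few pixels of where they started. The network did not find the magnet or the gel tin there, perhaps because the arm was in the way. In the last side picture both stand where they were at the start. The network also gave the spanner as a low-score second match for "bracket", which was a false hit.

The arm was clear of everything and still at hand-in.

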